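# Clamp the chisel rack and fill it from the case

## Robot

A 6-joint arm with a two-finger parallel gripper is mounted at the origin on the work surface. World frame = base frame: x ahead of the robot, y to its left, z up, the work surface at z = 0. Lengths are in mm, angles in rad, forces in N, time in s.
With the tool pointing down it reaches from about 350 to 975 mm from the base axis. Payload 7.1 kg.
Tool frame: the origin (TCP) lies midway between the tips of the shut fingers; the grasp point (between the pads) lies ctrl.grip_point_offset behind it (ctrl.grip_point_offset is the distance from the TCP to the grasp point, in mm); z points along the fingers, y is the line along which they close (so a half turn about z gives the same grasp; the last joint's range is limited). The gripper opens to 88 mm and grips with 3 to 60 N. Pads are 20 mm wide; open, the fingers measure 115 mm over their backs; the gripper's body (75 mm by 178 mm) begins 61 mm behind the grasp point.
Start: joints at [-1.231, 0.423, 1.63, -0, 1.089, -0.019], TCP at [219.486, -585.176, 202.475] pointing down, gripper open.
Joint ranges: [-3, 3], [-0.9, 2.11], [0.09, 2.58], [-1.31, 4.45], [0.11, 2.69], [-2.54, 2.54]. Speed limits (rad/s): [2.39, 2.39, 3.01, 3.14, 3.14, 3.14].

## Interface

Orientations are given as a rotation vector (axis times angle).
In Python, from workcell import ctrl gives the robot as it stands.
- The arm moves only by the tool apply_moves, never from a script. Its argument "targets" is a list of rows, each an object of numbers: "tx", "ty", "tz": the shift along the world's x, y, z in m; "spin": the turn about the world's z in degrees. In form: [{"tx": .., "ty": .., "tz": .., "spin": ..}, ...]. A call has exactly 8 rows; each row is the pose to reach, as a shift and turn from the pose commanded when the call began; what a row does not reach only later rows make up. A row lasts 1/10 s, in which the tool goes at most 50 mm and 8.59 degrees, less where a joint would pass 70% of its speed; a pose out of reach is approached as far as the arm can. A call with a gripper value outside its range is refused whole. "gripper" is the closure, from -1 (fully open) to 1 (shut), set as the call begins (left out, the last holds). The fingers move at their own pace and stop on an object; the grip force is fixed at half the most. Time passes only in rows, so rows that repeat a pose let the fingers close, or fill a call up. It gives the time, the measured TCP pose, the force, the opening and the grip force at its end, in the units of the state.
- ctrl.get_obs(): the state, without advancing time (a new reading comes with each control period).
- ctrl.get_image(name): name is "side" or "top"; returns the picture (480x640x3 uint8, red, green, blue); there is no depth.
- ctrl.get_calibration(name): a dict with "fov_y" (degrees; the focal length in pixels is half the picture's height over the tangent of half this angle, whatever the lens; pixels are square), "cx", "cy" (the principal point, pixels), "dist" ([k1, k2, p1, p2, k3] as OpenCV has them; the pictures are not rectified), "rvec" (rotation vector, rad) and "tvec" (3), from world to camera coordinates, as OpenCV has them. Camera axes: x right, y down, z forward; pixel columns grow to the right and rows downward; lengths in mm; the calibration is good to about 2 mm. A picture is of the moment at which its call begins. get_calibration takes no time and is no camera call.
- ctrl.close_job(): hands the job in; it is judged then, once.
Trained networks look in the newest picture that a camera, given by its name, has taken for a name from the list of things; names that differ only in an ending like _2 or _b are one class to them, and where a whole thing is asked for, a point or a joint stands for the part that bears it (a point fixed in the world has none). Each returns a list of dicts, best first, with "score" (0 to 1); they miss things now and then, are a little off and sometimes report something else, mostly with a low value. They report only what shows in the picture. A call takes as long as a camera call.
- ctrl.outline_of(name, camera): "pixels" (480x640 bool, what is visible of it) and "box" ([left, top, right, bottom] in pixels, round what is visible of it).
- ctrl.pinpoint(name, camera): "uv" ([column, row] in pixels: a listed point, or the origin of a listed thing).
The state is a dict: "t": time; "qpos": joint angles; "qvel": joint speeds; "joint_torque": joint torques, N m; "ee_pos": TCP position; "orientation": TCP orientation; "ft_force": force on the tool from outside, world axes, zero at the start; "moment": the same for the moment, N m; "width": finger opening in mm; "grasp_force": force on a finger pad.
Only numpy, scipy, OpenCV 4.12 (cv2) and the standard library are available. Lean on these libraries where they do the work, as an engineer would, in place of code of your own. Each camera call takes 0.05 s, during which the arm holds its last target. There are 200 camera calls.

## Task

Set up the bench for the class: slide the chisel rack along so that the yellow mark on its foot is right under the clamp's pad, then crank the clamp down until the pad meets the foot and snug it, firmly but not hard. Then ease every chisel out of the tight foam case with small wiggles, never lifting the case off its tray, and stand each one upright in a rack slot of its own, pushed down until its shoulder sits on the rack. Leave the other things on the bench where they are.

Things in the scene. Friction and masses are not known exactly. Their poses are not given: they have to be found in the camera images.
- rack: Loose wooden chisel rack, 0.9 kg, on the bench: a pale block 160 (x) x 130 (y) mm, top 85 mm above the bench, with four slots in its top, a dark carrying rib on top and a flat brown foot 90 (x) x 122 (y) x 22 mm high sticking out of its +y side (y = 64 to 186 mm). Origin: centre of the block's underside.
- rack_rib (a point): Grip point of the rack's dark carrying rib, 102 mm above the bench: 20 mm wide (rack x), 44 mm long (rack y), standing 31 mm proud of the middle of the block's top. The rack can be gripped by the rib and slid along the bench.
- foot_mark (a point): Middle of the yellow disc on top of the rack's foot, 22 mm above the bench, at (0, 140) mm in the rack's frame. This is where the clamp pad must press. The foot's end is 46 mm further along rack +y.
- clamp_screw (a joint): Clamp screw angle, rad, 0 to 11, starts in 0 to 3.5; grows clockwise seen from above and lowers spindle, crank and pad together by 2.55 mm per rad. Takes about 3 N at the knob when free; stays where left. After the pad touches, a stiff spring in it adds about 30 N of pressing force per further rad and the knob gets about 1.5 N per rad heavier. About 1 to 2 rad past touch is snug.
- pad_face (a point): Centre of the underside of the clamp's black round pad (36 mm across), on the screw's vertical axis; 40 mm above the bench at screw angle 0. Its x, y axes are the clamp's. The fixed blue post stands with its near face 52 mm from the axis on the clamp's +y side; its arm spans 80 to 106 mm above the bench over the pad.
- clamp_pad: The clamp pad itself (see pad_face); its origin lies 40 mm below the pad face, on the screw's axis.
- knob_mid (a point): Middle of the clamp's red upright crank knob: a cylinder 22 mm across, 50 mm high, 52 mm from the screw's axis. 184 mm above the bench at screw angle 0; it sinks with the screw. The dark crank bar is just below the knob. Grip it from above and lead it round clockwise; the knob spins on its pin, so the gripper need not turn.
- tray: Fixed plywood locating tray with a low dark rim, 190 x 180 x 22 mm, in which the chisel case stands. Origin: centre of its underside. Its x axis is the way the chisel blades are wide and the way in which the pockets leave them 4 to 5 mm of play to each side.
- case (a joint): How far (m) the chisel case has lifted off its tray; 0 when it stands. Blue case with dark foam, 150 (tray x) x 140 (tray y) mm, top 91 mm above the bench, 0.55 kg. It cannot slide but lifts if a chisel is pulled hard or straight. Four pockets, 80 mm apart in tray x, 65 mm in tray y. Foam lips squeeze the lower end of each blade with 8 N.
- chisel0: Red-handled bench chisel, 0.14 kg, handle up in a case pocket, shoulder on the case, its x along tray x; may be absent. Origin: the blade's tip; +z up to the handle. Blade 16 (x) x 5 (y) x 75 mm, then a square shoulder and the handle, 24 x 24 x 80 mm. The first 33 mm are tight: grip the handle firmly at its middle; stroke 3 to 4 mm each way along its x, rising 1.5 mm a stroke.
- chisel1: Yellow-handled bench chisel, 0.14 kg, handle up in a case pocket, shoulder on the case, its x along tray x; may be absent. Origin: the blade's tip; +z up to the handle. Blade 16 (x) x 5 (y) x 75 mm, then a square shoulder and the handle, 24 x 24 x 80 mm. The first 33 mm are tight: grip the handle firmly at its middle; stroke 3 to 4 mm each way along its x, rising 1.5 mm a stroke.
- chisel2: Green-handled bench chisel, 0.14 kg, handle up in a case pocket, shoulder on the case, its x along tray x; may be absent. Origin: the blade's tip; +z up to the handle. Blade 16 (x) x 5 (y) x 75 mm, then a square shoulder and the handle, 24 x 24 x 80 mm. The first 33 mm are tight: grip the handle firmly at its middle; stroke 3 to 4 mm each way along its x, rising 1.5 mm a stroke.
- chisel3: Orange-handled bench chisel, 0.14 kg, handle up in a case pocket, shoulder on the case, its x along tray x; may be absent. Origin: the blade's tip; +z up to the handle. Blade 16 (x) x 5 (y) x 75 mm, then a square shoulder and the handle, 24 x 24 x 80 mm. The first 33 mm are tight: grip the handle firmly at its middle; stroke 3 to 4 mm each way along its x, rising 1.5 mm a stroke.
- slot0 (a point): Mouth centre of a slot in the rack's top (85 mm above the bench), at (-45, -32.5) mm in the rack's frame; 22 (rack x) x 11 (rack y) mm, right through. A chisel blade fits with 3 mm of play all round, its x along rack x either way round, until its shoulder sits on the rack's top.
- slot1 (a point): Mouth centre of a slot in the rack's top (85 mm above the bench), at (-45, 32.5) mm in the rack's frame; 22 (rack x) x 11 (rack y) mm, right through. A chisel blade fits with 3 mm of play all round, its x along rack x either way round, until its shoulder sits on the rack's top.
- slot2 (a point): Mouth centre of a slot in the rack's top (85 mm above the bench), at (45, -32.5) mm in the rack's frame; 22 (rack x) x 11 (rack y) mm, right through. A chisel blade fits with 3 mm of play all round, its x along rack x either way round, until its shoulder sits on the rack's top.
- slot3 (a point): Mouth centre of a slot in the rack's top (85 mm above the bench), at (45, 32.5) mm in the rack's frame; 22 (rack x) x 11 (rack y) mm, right through. A chisel blade fits with 3 mm of play all round, its x along rack x either way round, until its shoulder sits on the rack's top.
- birdbox: Bystander: wooden bird box with pitched roof, 125 x 125 x 165 mm. Origin at its underside. Leave it where it is.
- glue: Bystander: white glue bottle, 52 mm across, 150 mm high. Origin at its underside. Leave it where it is.
- sanding_block: Bystander: cork sanding block, 100 x 55 x 33 mm. Origin at its underside. Leave it where it is.
- mallet: Bystander: wooden mallet lying down, 240 mm long. Origin at its underside. Leave it where it is.
- square: Bystander: try square lying flat, 165 mm long. Origin at its underside. Leave it where it is.
- pencil_pot: Bystander: green pot of pencils, 72 mm across, 95 mm high (pencils to 155). Origin at its underside. Leave it where it is.
- screw_tray: Bystander: red divided screw tray, 100 x 150 x 37 mm. Origin at its underside. Leave it where it is.

How it is judged:
By the outcome, as a careful person would: the job done as asked, in the order asked, and still so for the second after the job is handed in, with the robot touching nothing.
Of chisel0, chisel1, chisel2, chisel3 only 2 to 4 are there at a start; the rules pass over those that are not, and their reading is None.
At some moment in a run one of rack may be knocked a few centimetres aside while the robot is not near it.
It also fails if it takes over 210 s, if anything falls off the work surface, if the arm or the gripper's body presses on something with over 40 N, if the wrist force passes 120 N, or if a joint passes its speed limit or range.

## Working session

There is one attempt and no reset: what is moved stays moved. The work goes in short steps, Python scripts to look and compute and a tool call to move; the robot and the scene stay as the last step left them, time stands still between calls to the robot, and variables do not carry over. Pictures are saved under pics/ and viewed, at most 14 in all, crops included, and the job is handed in when it is done.

Besides the shell and the picture viewer there is one more tool, called after "Request:" as name(argument=value, ...) on one line, values as JSON. apply_moves: Moves the arm, as the interface text tells. Its arguments: {"type":"object","properties":{"targets":{"type":"array"},"gripper":{"type":"number"}},"required":["targets"]}

```bash
ls; mkdir -p pics; cat > h.py <<'E'
import numpy as np, cv2
from workcell import ctrl
def cal(c):
    k=ctrl.get_calibration(c); f=240/np.tan(np.radians(k["fov_y"])/2)
    K=np.array([[f,0,k["cx"]],[0,f,k["cy"]],[0,0,1.]])
    return K,np.array(k["dist"],float),np.array(k["rvec"],float),np.array(k["tvec"],float)
def ray(c,uv):
    K,d,r,t=cal(c); p=cv2.undistortPoints(np.array([[uv]],float),K,d)[0,0]
    R=cv2.Rodrigues(r)[0]; v=R.T@np.array([p[0],p[1],1]); return -R.T@t.ravel(), v/np.linalg.norm(v)
def atz(c,uv,z):
    o,v=ray(c,uv); return o+v*(z-o[2])/v[2]
def tri(uv1,uv2,c1="top",c2="side"):
    o1,v1=ray(c1,uv1); o2,v2=ray(c2,uv2)
    A=np.stack([v1,-v2],1); s=np.linalg.lstsq(A,o2-o1,rcond=None)[0]
    a=o1+v1*s[0]; b=o2+v2*s[1]; return (a+b)/2, np.linalg.norm(a-b)
def proj(c,P):
    K,d,r,t=cal(c); return cv2.projectPoints(np.array(P,float).reshape(-1,3),r,t,K,d)[0][:,0]
def shot(c,n):
    im=ctrl.get_image(c); cv2.imwrite(f"pics/{n}.png",im[:,:,::-1]); return im
E
python3 - <<'E'
from h import *
np.set_printoptions(precision=1,suppress=True)
for c in("top","side"): shot(c,c+"0"); print(c,-cv2.Rodrigues(cal(c)[2])[0].T@cal(c)[3].ravel())
print(ctrl.grip_point_offset,ctrl.get_obs())
for n in "rack rack_rib foot_mark pad_face knob_mid tray chisel0 chisel1 chisel2 chisel3 slot0 slot1 slot2 slot3".split():
    r={c:ctrl.pinpoint(n,c)[:2] for c in("top","side")}
    print(n,[(c,np.array(q["uv"]),round(q["score"],2)) for c in r for q in r[c]])
    if r["top"] and r["side"]: print("   ",*tri(r["top"][0]["uv"],r["side"][0]["uv"]))
E
```

```text
pics
top [ 415.8  -71.6 1220.1]
side [ 74.8 851.6 670.3]
18.700000000000003 {'t': 0.1, 'qpos': array([-1.2,  0.4,  1.6, -0. ,  1.1, -0. ]), 'qvel': array([ 0., -0., -0., -0.,  0.,  0.]), 'joint_torque': array([ -0. , -54.6, -27.4,   0.1,   0. ,  -0. ]), 'ee_pos': array([ 219.3, -584.7,  201.8]), 'orientation': array([-3.1, -0.6,  0. ]), 'ft_force': array([ 0.5,  0.5, -0.4]), 'moment': array([ 0., -0., -0.]), 'grasp_force': 0.0, 'width': 87.52785253044581}
rack [('top', array([266.4, 270.9]), 0.77), ('side', array([297.1, 341.4]), 0.72)]
    [472.6  69.5  -7.2] 7.670987037481604
rack_rib [('top', array([255.3, 267. ]), 0.81), ('side', array([297. , 295.1]), 0.77)]
    [471.4  81.  103. ] 4.762083430565114
foot_mark [('top', array([208.9, 268.9]), 0.7), ('top', array([408.4, 269. ]), 0.18), ('side', array([262.6, 376.9]), 0.96)]
    [471.4 211.5  21.2] 3.691699412482472
pad_face [('top', array([265.1, 267.6]), 0.52), ('top', array([170.7, 274.2]), 0.47), ('side', array([231. , 406.2]), 0.55)]
    [ 534.9  117.9 -149.8] 115.74767989466812
knob_mid [('top', array([128.1, 276.4]), 0.53), 
[... 1103 characters left out ...]
300.4]), 0.89), ('side', array([314.3, 315.6]), 0.81)]
    [461.1  89.1 109.1] 100.42102532114998
slot1 [('top', array([245., 252.]), 0.82), ('top', array([272. , 287.5]), 0.8), ('side', array([327.5, 300.4]), 0.89), ('side', array([314.3, 315.6]), 0.81)]
    [461.1  89.1 109.1] 100.42102532114998
slot2 [('top', array([245., 252.]), 0.82), ('top', array([272. , 287.5]), 0.8), ('side', array([327.5, 300.4]), 0.89), ('side', array([314.3, 315.6]), 0.81)]
    [461.1  89.1 109.1] 100.42102532114998
slot3 [('top', array([245., 252.]), 0.82), ('top', array([272. , 287.5]), 0.8), ('side', array([327.5, 300.4]), 0.89), ('side', array([314.3, 315.6]), 0.81)]
    [461.1  89.1 109.1] 100.42102532114998
```

View pics/top0.png

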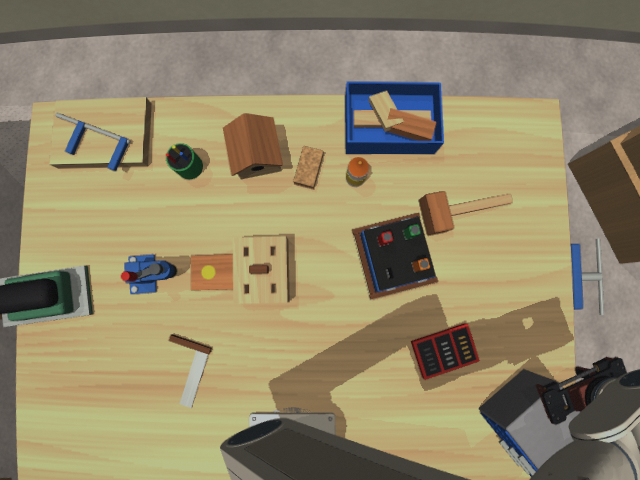

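View pics/side0.png

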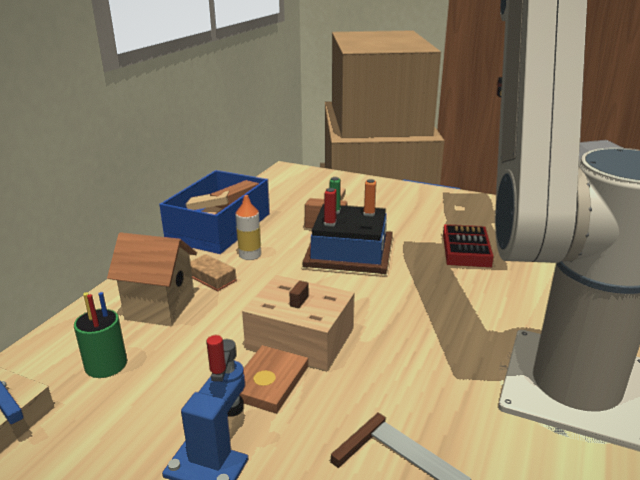

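```bash
python3 - <<'E'
import cv2,numpy as np
a=cv2.imread("pics/top0.png");b=cv2.imread("pics/side0.png")
A=cv2.resize(a[225:315,110:310],None,fx=4,fy=4,interpolation=2)  
cv2.imwrite("pics/c1.png",A)
B=cv2.resize(b[320:480,150:350],None,fx=3.5,fy=3.5,interpolation=2); cv2.imwrite("pics/c2.png",B)
C=np.hstack([cv2.resize(a[205:305,345:445],(400,400),interpolation=2),cv2.resize(b[165:285,295:395],(333,400),interpolation=2)]);cv2.imwrite("pics/c3.png",C)
E
```

```text
(no output)
```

View pics/c1.png

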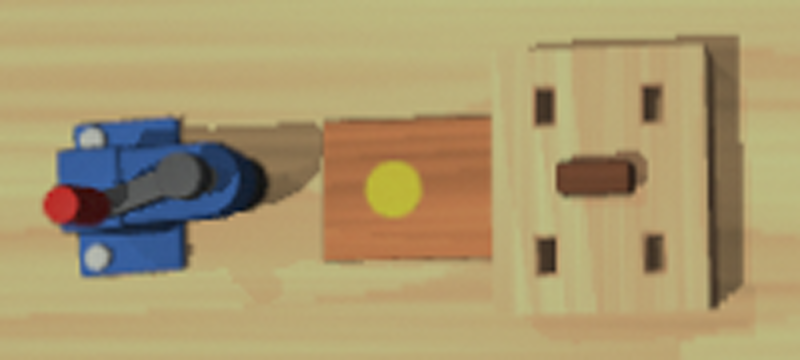

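View pics/c2.png

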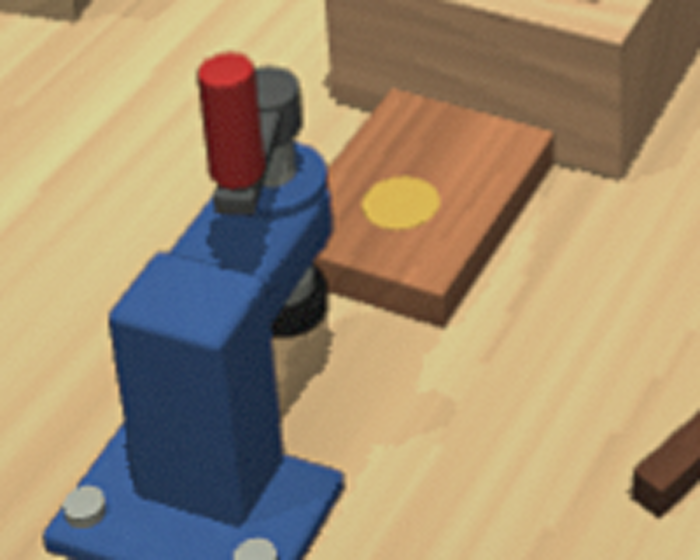

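View pics/c3.png

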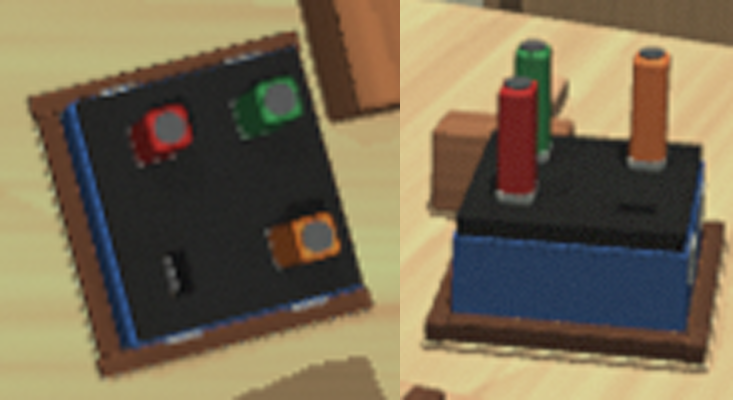

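```bash
cat >> h.py <<'E'
def rig(src,dst):
    s=np.array(src,float);d=np.array(dst,float)[:,:2];a=s-s.mean(0);b=d-d.mean(0)
    y=np.arctan2((a[:,0]*b[:,1]-a[:,1]*b[:,0]).sum(),(a*b).sum())
    R=np.array([[np.cos(y),-np.sin(y)],[np.sin(y),np.cos(y)]]);t=d.mean(0)-R@s.mean(0)
    return np.degrees(y),t,np.linalg.norm((R@s.T).T+t-d,axis=1)
def circ(im,box,mask):
    l,t,r,b=box; m=mask(im[t:b,l:r].astype(int)); yy,xx=np.nonzero(m); return np.array([xx.mean()+l,yy.mean()+t]),m.sum()
E
python3 - <<'E'
from h import *
np.set_printoptions(precision=1,suppress=True)
T={"hub":((156.2,268.8),(229.4,344.3)),"red":((387.5,237.3),(330.4,190.5)),"green":((415,230.5),(335.5,179.4)),"orange":((424.5,264.3),(370.6,180.9)),"knobtop":((125.5,276.2),(215.2,337.9))}
for k,v in T.items(): print(k,*tri(*v), atz("top",v[0],171)[:2])
a=cv2.imread("pics/top0.png")[:,:,::-1];b=cv2.imread("pics/side0.png")[:,:,::-1]
yel=lambda q:(q[...,0]>150)&(q[...,1]>130)&(q[...,2]<75)
p,n=circ(a,(195,255,225,285),yel);q,m=circ(b,(245,365,285,392),yel)
print("mark",p,n,q,m,*tri(p,q),atz("top",p,22),atz("side",q,22))
c=lambda u:(110+u[0]/4,225+u[1]/4)
S=[(543,105),(652,104),(546,255),(653,253)]
D=[atz("top",c(u),85) for u in S]
for name in("top","side"):
    r=[x for x in ctrl.pinpoint("slot0",name)]
    print([(np.array(x["uv"]),round(x["score"],2),atz(name,x["uv"],85)[:2]) for x in r])
print(np.array(D)); print(rig([(45,32.5),(45,-32.5),(-45,32.5),(-45,-32.5)],D))
# pocket (empty) & pad in side
print("pad px center side", atz("side",(150+300/3.5,320+315/3.5),40))
t=ctrl.outline_of("tray","top"); o=ctrl.outline_of("case","top")
for r in(t,o):
  if r: print(r[0]["score"],r[0]["box"],cv2.minAreaRect(np.argwhere(r[0]["pixels"])[:,::-1].astype(np.float32)))
E
```

```text
hub [465.7 302.6 154.7] 2.5613740126626294 [466.  297.5]
red [ 536.3 -222.9  171.3] 1.1279100500386234 [ 535.8 -223.2]
green [ 551.2 -285.6  171.3] 0.5394105194026451 [ 551.  -285.8]
orange [ 474.8 -304.9  173. ] 0.47330559295597746 [ 474.7 -305.4]
knobtop [448.3 353.9 206.8] 0.7752254300057251 [449.1 368.8]
mark [207.9 272. ] 175 [257.  379.6] 5 [470.2 217.5  19.8] 10.98565962270744 [465.2 214.5  22. ] [474.2 221.3  22. ]
[(array([245., 252.]), 0.82, array([510.9, 109.8])), (array([272. , 287.5]), 0.8, array([425.3,  43.8])), (array([270. , 251.9]), 0.65, array([511. ,  49.1])), (array([250.7, 289.2]), 0.56, array([421.2,  95. ])), (array([168.1, 272.8]), 0.24, array([460.5, 297.7]))]
[(array([327.5, 300.4]), 0.89, array([424.4,  49.1])), (array([314.3, 315.6]), 0.81, array([426.3, 101. ])), (array([280.2, 284.8]), 0.72, array([525.5,  37.4])), (array([266.1, 302.7]), 0.71, array([520.8, 100.2])), (array([214.7, 354. ]), 0.24, array([525. , 258.2]))]
[[512.7 108.   85. ]
 [513.1  41.9  85. ]
 [422.3 105.1  85. ]
 [423.5  40.7  85. ]]
(np.float64(1.083311945289888), array([467.9,  73.9]), array([0.8, 0.6, 0.4, 0.1]))
pad px center side [458.8 310.   40. ]
0.94 [352.8, 213.2, 440.3, 300.5] ((394.5262451171875, 255.63876342773438), (73.91568756103516, 71.29031372070312), 75.71890258789062)
0.7 [357.1, 218.6, 437.0, 291.4] ((397.06536865234375, 254.07305908203125), (64.90229034423828, 62.88505935668945), 74.74488067626953)
```

```bash
cat >> h.py <<'E'
from scipy.optimize import minimize
def cyl(x,y,z0,z1,r):
    a=np.linspace(0,2*np.pi,24,endpoint=False)
    return np.concatenate([np.stack([x+r*np.cos(a),y+r*np.sin(a),0*a+z],1) for z in(z0,z1)])
def hullmask(c,P,s=4):
    m=np.zeros((480*s,640*s),np.uint8); h=cv2.convexHull(((proj(c,P)+.5)*s).astype(np.float32)).astype(np.int32); cv2.fillConvexPoly(m,h,1)
    return cv2.resize(m.astype(np.float32),(640,480),interpolation=cv2.INTER_AREA)
def fit(model,masks,x0,step=4):
    def cost(p):
        e=0
        for c,m in masks.items(): h=hullmask(c,model(p)); e+=np.abs(h-m).sum()/m.sum()
        return e
    x0=np.array(x0,float); sim=np.vstack([x0]+[x0+step*np.eye(len(x0))[i] for i in range(len(x0))])
    r=minimize(cost,x0,method="Nelder-Mead",options=dict(initial_simplex=sim,xatol=.05,fatol=1e-4)); return r.x,r.fun
E
python3 - <<'E'
from h import *
np.set_printoptions(precision=1,suppress=True)
a=cv2.imread("pics/top0.png")[:,:,::-1].astype(int);b=cv2.imread("pics/side0.png")[:,:,::-1].astype(int)
def msk(im,box,f):
    m=np.zeros((480,640),np.float32); l,t,r,bb=box; m[t:bb,l:r]=f(im[t:bb,l:r]); return m
red=lambda q:(q[...,0]>80)&(q[...,1]<70)&(q[...,2]<70)
M={"top":msk(a,(115,265,150,290),red),"side":msk(b,(200,330,232,380),red)}
print([m.sum() for m in M.values()])
print("knob",fit(lambda p:cyl(p[0],p[1],p[2]-25,p[2]+25,11),M,(448,356,183)))
for c in M: print(c,fit(lambda p:cyl(p[0],p[1],182-25,182+25,11),{c:M[c]},(448,356)))
yel=lambda q:(q[...,0]>150)&(q[...,1]>130)&(q[...,2]<95)&(q[...,0]-q[...,2]>90)
Y={"top":msk(a,(195,255,225,285),yel),"side":msk(b,(245,365,285,392),yel)}
print([m.sum() for m in Y.values()])
for c in Y: print("mark",c,fit(lambda p:cyl(p[0],p[1],22,22.1,p[2]),{c:Y[c]},(466,214,13)))
for c,x,y in (("top",465.5,302.5),):
  for z in(154.7,): print("hub top at z",atz("top",(156.2,268.8),z),atz("side",(229.4,344.3),z))
print("pad right edge top",atz("top",(176.75,225+185/4),45),"base plate", [atz("top",(110+u/4,225+v/4),10) for u,v in((75,128),(183,117),(190,265),(82,275))])
# predicted pad outlines in side for candidates
for ax in((466,302),(462,302),(466,306)):
  P=proj("side",cyl(*ax,38,50,18)); print(ax,"pad right,bottom (obs 243.4,415.7)",P[:,0].max(),P[:,1].max(), "top-view right (obs176.7)",proj("top",cyl(*ax,38,50,18))[:,0].max())
E
```

```text
[np.float32(64.0), np.float32(560.0)]
knob (array([449.8, 355.1, 180.8]), np.float64(1.7482142448425293))
top (array([449.7, 355.7]), np.float64(1.5478515625))
side (array([449.7, 354.6]), np.float64(0.19464285671710968))
[np.float32(175.0), np.float32(351.0)]
mark top (array([465.2, 214.4,  18.9]), np.float64(0.0535714291036129))
mark side (array([465.8, 211.6,  19. ]), np.float64(0.21990740299224854))
hub top at z [466.8 303.2 154.7] [464.4 302.3 154.7]
pad right edge top [466.  288.6  45. ] base plate [array([504.4, 429.3,  10. ]), array([511.6, 356.5,  10. ]), array([415.6, 349.1,  10. ]), array([408.7, 421.3,  10. ])]
(466, 302) pad right,bottom (obs 243.4,415.7) 246.54757775601462 414.7415061185676 top-view right (obs176.7) 179.349854830081
(462, 302) pad right,bottom (obs 243.4,415.7) 248.8519901878709 415.55769846809625 top-view right (obs176.7) 179.31204425859963
(466, 306) pad right,bottom (obs 243.4,415.7) 245.18510442215603 416.54883067417023 top-view right (obs176.7) 177.80052449067344
```

```bash
cat >> h.py <<'E'
def st():
    o=ctrl.get_obs(); R=cv2.Rodrigues(np.array(o["orientation"]))[0]
    print("t %.1f"%o["t"],"pos",o["ee_pos"].round(1),"ypsi",np.degrees(np.arctan2(R[1,1],R[0,1])).round(2),"zdown",R[2,2].round(4),"F",o["ft_force"].round(1),"w",round(o["width"],1),"gf",round(o["grasp_force"],1),"q",o["qpos"].round(2)); return o
E
python3 -c "
from h import *
st()"
```

```text
t 1.7 pos [ 219.5 -585.2  202.5] ypsi -69.44 zdown -1.0 F [1.  0.5 0.2] w 87.4 gf 0.0 q [-1.23  0.42  1.63 -0.    1.09 -0.02]
```

Request:
apply_moves(targets=[{"tx": 0.01,"ty": 0.02,"tz": 0.04,"spin": 3},{"tx": 0.02,"ty": 0.05,"tz": 0.07,"spin": 8},{"tx": 0.035,"ty": 0.09,"tz": 0.08,"spin": 13},{"tx": 0.05,"ty": 0.13,"tz": 0.08,"spin": 18},{"tx": 0.065,"ty": 0.17,"tz": 0.08,"spin": 23},{"tx": 0.08,"ty": 0.21,"tz": 0.08,"spin": 28},{"tx": 0.095,"ty": 0.25,"tz": 0.08,"spin": 33},{"tx": 0.11,"ty": 0.29,"tz": 0.08,"spin": 38}], gripper=-1)

```text
t: 2.5
ee_pos: [329.8, -293.6, 282.7]
orientation: [2.737, 1.54, 0.0]
ft_force: [1.4, 0.5, -0.5]
width: 87.8
grasp_force: 0.0
```

Request:
apply_moves(targets=[{"tx": 0.017,"ty": 0.045,"tz": 0,"spin": 4},{"tx": 0.034,"ty": 0.09,"tz": 0,"spin": 8},{"tx": 0.051,"ty": 0.135,"tz": 0,"spin": 12},{"tx": 0.068,"ty": 0.18,"tz": 0,"spin": 16},{"tx": 0.085,"ty": 0.225,"tz": 0,"spin": 20},{"tx": 0.102,"ty": 0.27,"tz": 0,"spin": 25},{"tx": 0.119,"ty": 0.315,"tz": 0,"spin": 29},{"tx": 0.137,"ty": 0.36,"tz": -0.02,"spin": 32.5}])

```text
t: 3.3
ee_pos: [467.8, 65.2, 265.5]
orientation: [2.195, 2.243, 0.007]
ft_force: [1.0, 0.3, -0.5]
width: 87.9
grasp_force: 0.0
```

```bash
python3 -c "
from h import *
st()"
```

```text
t 3.3 pos [467.8  65.2 265.5] ypsi 1.25 zdown -1.0 F [ 1.   0.3 -0.5] w 87.9 gf 0.0 q [ 0.11  0.11  1.9  -0.    1.13  0.09]
```

Request:
apply_moves(targets=[{"tx": 0.001,"ty": 0.009,"tz": -0.03,"spin": 0},{"tx": 0.001,"ty": 0.009,"tz": -0.06,"spin": 0},{"tx": 0.001,"ty": 0.009,"tz": -0.09,"spin": 0},{"tx": 0.001,"ty": 0.009,"tz": -0.115,"spin": 0},{"tx": 0.001,"ty": 0.009,"tz": -0.135,"spin": 0},{"tx": 0.001,"ty": 0.009,"tz": -0.152,"spin": 0},{"tx": 0.001,"ty": 0.009,"tz": -0.165,"spin": 0},{"tx": 0.001,"ty": 0.009,"tz": -0.172,"spin": 0}])

```text
t: 4.1
ee_pos: [466.1, 71.7, 90.4]
orientation: [-2.2, -2.241, 0.002]
ft_force: [-0.7, 0.3, 0.5]
width: 87.8
grasp_force: 0.0
```

Request:
apply_moves(targets=[{"tx": 0,"ty": 0,"tz": 0,"spin": 0},{"tx": 0,"ty": 0,"tz": 0,"spin": 0},{"tx": 0,"ty": 0,"tz": 0,"spin": 0},{"tx": 0,"ty": 0,"tz": 0,"spin": 0},{"tx": 0,"ty": 0,"tz": 0,"spin": 0},{"tx": 0,"ty": 0,"tz": 0,"spin": 0},{"tx": 0,"ty": 0,"tz": 0,"spin": 0},{"tx": 0,"ty": 0,"tz": 0,"spin": 0}], gripper=1)

```text
t: 4.9
ee_pos: [466.7, 71.7, 91.4]
orientation: [2.201, 2.242, 0.0]
ft_force: [0.3, 0.1, 0.2]
width: 27.0
grasp_force: 0.0
```

```bash
python3 - <<'E'
from h import *
np.set_printoptions(precision=1,suppress=True)
st(); a=shot("top","t1").astype(int)
yel=lambda q:(q[...,0]>150)&(q[...,1]>130)&(q[...,2]<75)
p,n=circ(a,(150,240,240,300),yel); print(p,n,atz("top",p,22))
E
```

```text
t 4.9 pos [466.7  71.7  91.4] ypsi 1.06 zdown -1.0 F [0.3 0.1 0.2] w 27.0 gf 0.0 q [ 0.1  0.4  2.  -0.   0.7  0.1]
[nan nan] 0 [nan nan nan]h.py:26: RuntimeWarning: Mean of empty slice.
  l,t,r,b=box; m=mask(im[t:b,l:r].astype(int)); yy,xx=np.nonzero(m); return np.array([xx.mean()+l,yy.mean()+t]),m.sum()
  ret = ret.dtype.type(ret / rcount)
```

Request:
apply_moves(targets=[{"tx": 0,"ty": 0,"tz": 0,"spin": 0},{"tx": 0,"ty": 0,"tz": 0,"spin": 0},{"tx": 0,"ty": 0,"tz": 0,"spin": 0},{"tx": 0,"ty": 0,"tz": 0,"spin": 0},{"tx": 0,"ty": 0,"tz": 0,"spin": 0},{"tx": 0.0,"ty": 0.002,"tz": 0,"spin": 0},{"tx": 0.001,"ty": 0.006,"tz": 0,"spin": 0.3},{"tx": 0.002,"ty": 0.012,"tz": 0,"spin": 0.6}])

```text
t: 5.75
ee_pos: [467.3, 82.6, 91.4]
orientation: [-2.188, -2.254, 0.005]
ft_force: [-0.1, -8.0, 6.4]
width: 19.6
grasp_force: 30.0
```

Request:
apply_moves(targets=[{"tx": 0.001,"ty": 0.007,"tz": 0,"spin": 0.3},{"tx": 0.002,"ty": 0.014,"tz": 0,"spin": 0.6},{"tx": 0.003,"ty": 0.021,"tz": 0,"spin": 1},{"tx": 0.004,"ty": 0.028,"tz": 0,"spin": 1.4},{"tx": 0.005,"ty": 0.035,"tz": 0,"spin": 1.8},{"tx": 0.006,"ty": 0.042,"tz": 0,"spin": 2.2},{"tx": 0.007,"ty": 0.049,"tz": 0,"spin": 2.5},{"tx": 0.0085,"ty": 0.055,"tz": 0,"spin": 2.8}])

```text
t: 6.55
ee_pos: [475.3, 137.4, 91.4]
orientation: [-2.131, -2.307, 0.007]
ft_force: [-1.7, -9.4, 8.3]
width: 19.5
grasp_force: 30.0
```

```bash
python3 - <<'E'
from h import *
np.set_printoptions(precision=1,suppress=True)
st(); a=shot("top","t2");b=shot("side","s2")
cv2.imwrite("pics/c4.png",np.hstack([cv2.resize(a[225:315,110:210],(400,360),interpolation=2),cv2.resize(b[320:460,170:325],(399,360),interpolation=2)])[:,:,::-1])
E
```

```text
t 6.5 pos [475.3 137.4  91.4] ypsi 4.53 zdown -1.0 F [-1.7 -9.4  8.3] w 19.5 gf 30.0 q [ 0.3  0.4  2.  -0.   0.8  0.2]
```

View pics/c4.png

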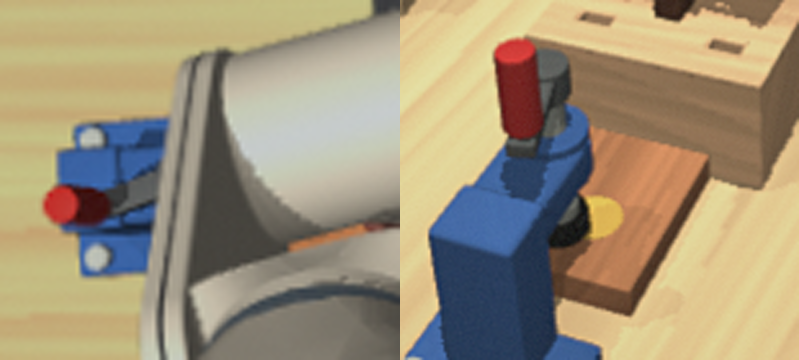

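Request:
apply_moves(targets=[{"tx": 0.0005,"ty": 0.005,"tz": 0,"spin": 0},{"tx": 0.001,"ty": 0.01,"tz": 0,"spin": 0},{"tx": 0.001,"ty": 0.015,"tz": 0,"spin": 0},{"tx": 0.0015,"ty": 0.019,"tz": 0,"spin": 0},{"tx": 0.0015,"ty": 0.022,"tz": 0,"spin": 0},{"tx": 0.002,"ty": 0.024,"tz": 0,"spin": 0},{"tx": 0.002,"ty": 0.0255,"tz": 0,"spin": 0},{"tx": 0.002,"ty": 0.0265,"tz": 0,"spin": 0}])

```text
t: 7.45
ee_pos: [477.4, 163.6, 91.4]
orientation: [-2.132, -2.307, 0.007]
ft_force: [-0.4, -9.0, 7.8]
width: 19.3
grasp_force: 30.0
```

Request:
apply_moves(targets=[{"tx": 0,"ty": 0,"tz": 0,"spin": 0},{"tx": 0,"ty": 0,"tz": 0,"spin": 0},{"tx": 0,"ty": 0,"tz": 0,"spin": 0},{"tx": 0,"ty": 0,"tz": 0,"spin": 0},{"tx": 0,"ty": 0,"tz": 0,"spin": 0},{"tx": 0,"ty": 0,"tz": 0.04,"spin": 0},{"tx": 0,"ty": -0.02,"tz": 0.08,"spin": 0},{"tx": 0,"ty": -0.05,"tz": 0.13,"spin": 0}], gripper=-0.1)

```text
t: 8.25
ee_pos: [478.5, 119.5, 215.1]
orientation: [-2.131, -2.307, 0.002]
ft_force: [0.7, 0.3, 0.0]
width: 48.5
grasp_force: 0.0
```

Request:
apply_moves(targets=[{"tx": -0.01,"ty": -0.04,"tz": 0.02,"spin": 0},{"tx": -0.02,"ty": -0.08,"tz": 0.02,"spin": 0},{"tx": -0.03,"ty": -0.12,"tz": 0.02,"spin": 0},{"tx": -0.04,"ty": -0.16,"tz": 0.02,"spin": 0},{"tx": -0.05,"ty": -0.2,"tz": 0.02,"spin": 0},{"tx": -0.05,"ty": -0.24,"tz": 0.02,"spin": 0},{"tx": -0.05,"ty": -0.25,"tz": 0.02,"spin": 0},{"tx": -0.05,"ty": -0.25,"tz": 0.02,"spin": 0}])

```text
t: 9.05
ee_pos: [429.1, -131.4, 234.2]
orientation: [-2.137, -2.303, -0.0]
ft_force: [-0.3, 0.3, -0.1]
width: 48.3
grasp_force: 0.0
```

```bash
python3 - <<'E'
from h import *
np.set_printoptions(precision=1,suppress=True)
st(); a=shot("top","t3");b=shot("side","s3")
cv2.imwrite("pics/c5.png",np.vstack([cv2.resize(a[225:315,110:310],(710,320),interpolation=2),cv2.resize(b[330:425,190:400],(710,280),interpolation=2)[:,:]])[:,:,::-1])
E
```

```text
t 9.1 pos [ 429.1 -131.4  234.2] ypsi 4.29 zdown -1.0 F [-0.3  0.3 -0.1] w 48.3 gf 0.0 q [-0.3  0.1  2.   0.   1.1 -0.4]
```

View pics/c5.png

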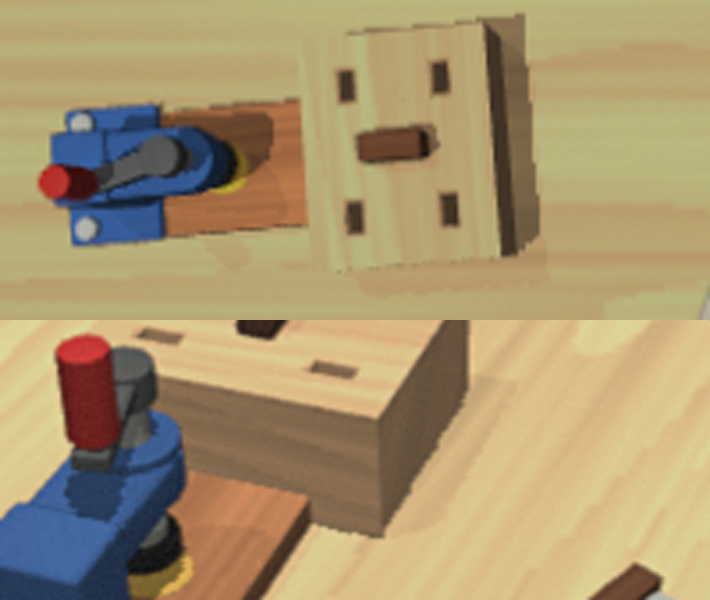

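```bash
python3 - <<'E'
from h import *
np.set_printoptions(precision=1,suppress=True)
c=lambda u:(110+u[0]/3.55-.4,225+u[1]/3.556-.4)
S=[(346,86),(440,78),(355,218),(450,210)]
D=[atz("top",c(u),85) for u in S]
y,t,e=rig([(45,32.5),(45,-32.5),(-45,32.5),(-45,-32.5)],D); r=np.radians(y)
m=t+140*np.array([-np.sin(r),np.cos(r)]);print(y,t,e,"mark",m)
a=cv2.imread("pics/t3.png")[:,:,::-1].astype(int);b=cv2.imread("pics/s3.png")[:,:,::-1].astype(int)
q=a[260:285,160:190];Y=(q[...,0]>120)&(q[...,1]>100)&(q[...,2]<70)
print("yellow top px x",np.nonzero(Y)[1].min()+160,np.nonzero(Y)[1].max()+161,"rows",np.nonzero(Y)[0].min()+260,np.nonzero(Y)[0].max()+261)
P=proj("top",cyl(*m,22,22,19));print("pred yellow right",P[:,0].max(),P[:,1].min(),P[:,1].max())
for py in(302,306,308):
  P=proj("top",cyl(466,py,38,50,18));print("pad right",py,P[:,0].max())
print("row 270 px:",[tuple(a[271,x]) for x in range(170,184)])
q=b[385:430,215:260];Y=(q[...,0]>120)&(q[...,1]>100)&(q[...,2]<70)
ys,xs=np.nonzero(Y);print("yellow side x",xs.min()+215,xs.max()+216,"y",ys.min()+385,ys.max()+386)
P=proj("side",cyl(*m,22,22,19));print("pred side",P.min(0),P.max(0))
E
```

```text
4.995272430633089 [476.7 166.3] [0.3 0.1 0.  0.3] mark [464.5 305.8]
yellow top px x 160 190 rows 260 285
pred yellow right 180.11435310329412 264.80834887250495 279.6374632875889
pad right 302 179.349854830081
pad right 306 177.80052449067344
pad right 308 177.0262862416231
row 270 px: [(np.int64(19), np.int64(30), np.int64(49)), (np.int64(19), np.int64(32), np.int64(49)), (np.int64(18), np.int64(28), np.int64(48)), (np.int64(24), np.int64(32), np.int64(43)), (np.int64(19), np.int64(19), np.int64(19)), (np.int64(22), np.int64(20), np.int64(20)), (np.int64(31), np.int64(25), np.int64(19)), (np.int64(93), np.int64(73), np.int64(27)), (np.int64(120), np.int64(94), np.int64(33)), (np.int64(113), np.int64(86), np.int64(35)), (np.int64(97), np.int64(67), np.int64(38)), (np.int64(90), np.int64(60), np.int64(40)), (np.int64(90), np.int64(59), np.int64(40)), (np.int64(124), np.int64(81), np.int64(50))]
yellow side x 229 245 y 395 424
pred side [222.2 406.9] [247.5 425.3]
```

Request:
apply_moves(targets=[{"tx": 0.002,"ty": 0.03,"tz": 0.01,"spin": 0},{"tx": 0.004,"ty": 0.07,"tz": 0.02,"spin": 0},{"tx": 0.005,"ty": 0.115,"tz": 0.025,"spin": 0},{"tx": 0.006,"ty": 0.16,"tz": 0.025,"spin": 0},{"tx": 0.008,"ty": 0.205,"tz": 0.025,"spin": 0},{"tx": 0.01,"ty": 0.25,"tz": 0.025,"spin": 0},{"tx": 0.012,"ty": 0.295,"tz": 0.025,"spin": 0},{"tx": 0.014,"ty": 0.34,"tz": 0.025,"spin": 0}], gripper=-0.1)

```text
t: 9.95
ee_pos: [441.7, 213.0, 259.3]
orientation: [-2.13, -2.309, 0.0]
ft_force: [1.0, 0.9, -0.2]
width: 48.5
grasp_force: 0.0
```

Request:
apply_moves(targets=[{"tx": 0.001,"ty": 0.04,"tz": 0,"spin": 0},{"tx": 0.003,"ty": 0.08,"tz": 0,"spin": 0},{"tx": 0.005,"ty": 0.115,"tz": 0,"spin": 0},{"tx": 0.006,"ty": 0.14,"tz": 0,"spin": 0},{"tx": 0.0065,"ty": 0.1465,"tz": 0,"spin": 0},{"tx": 0.0065,"ty": 0.1465,"tz": 0,"spin": 0},{"tx": 0.0065,"ty": 0.1465,"tz": 0,"spin": 0},{"tx": 0.0065,"ty": 0.1465,"tz": 0,"spin": 0}])

```text
t: 10.75
ee_pos: [449.3, 355.1, 259.3]
orientation: [2.134, 2.306, -0.001]
ft_force: [0.2, -0.3, -0.1]
width: 48.3
grasp_force: 0.0
```

```bash
python3 - <<'E'
from h import *
np.set_printoptions(precision=1,suppress=True)
st();b=shot("side","s4").astype(int);red=lambda q:(q[...,0]>80)&(q[...,1]<70)&(q[...,2]<70)
print(circ(b,(195,325,240,385),red),ctrl.pinpoint("knob_mid","side")[:1])
E
```

```text
t 10.8 pos [449.3 355.1 259.3] ypsi 4.42 zdown -1.0 F [ 0.2 -0.3 -0.1] w 48.3 gf 0.0 q [ 0.7  0.3  1.7 -0.   1.2  0.6]
(array([215.5, 354.1]), np.int64(585)) [{'uv': [213.9, 354.2], 'score': 0.58}]
```

Descend to grasp the knob and close.

Request:
apply_moves(targets=[{"tx": 0,"ty": 0,"tz": -0.02,"spin": 0},{"tx": 0,"ty": 0,"tz": -0.04,"spin": 0},{"tx": 0,"ty": 0,"tz": -0.06,"spin": 0},{"tx": 0,"ty": 0,"tz": -0.075,"spin": 0},{"tx": 0,"ty": 0,"tz": -0.083,"spin": 0},{"tx": 0,"ty": 0,"tz": -0.086,"spin": 0},{"tx": 0,"ty": 0,"tz": -0.086,"spin": 0},{"tx": 0,"ty": 0,"tz": -0.086,"spin": 0}])

```text
t: 11.65
ee_pos: [450.1, 356.2, 174.1]
orientation: [2.133, 2.306, 0.002]
ft_force: [0.2, -0.3, -0.7]
width: 48.3
grasp_force: 0.0
```

Request:
apply_moves(targets=[{"tx": 0,"ty": 0,"tz": 0,"spin": 0},{"tx": 0,"ty": 0,"tz": 0,"spin": 0},{"tx": 0,"ty": 0,"tz": 0,"spin": 0},{"tx": 0,"ty": 0,"tz": 0,"spin": 0},{"tx": 0,"ty": 0,"tz": 0,"spin": 0},{"tx": 0,"ty": 0,"tz": 0,"spin": 0},{"tx": 0,"ty": 0,"tz": 0,"spin": 0},{"tx": 0,"ty": 0,"tz": 0,"spin": 0}], gripper=1)

```text
t: 12.45
ee_pos: [449.6, 356.1, 173.5]
orientation: [-2.133, -2.306, -0.0]
ft_force: [-1.4, 0.0, 3.4]
width: 20.9
grasp_force: 30.0
```

```bash
python3 - <<'E'
from h import *
np.set_printoptions(precision=4,suppress=True)
o=st();b=shot("side","s5")
c=np.array([466,306.3]);k=o["ee_pos"][:2];v=k-c;print(np.linalg.norm(v),np.degrees(np.arctan2(v[1],v[0])))
a0=np.arctan2(v[1],v[0])
for call in range(2):
  base=a0-call*2.8
  for i in range(1,9):
    f=lambda a:c+52*np.array([np.cos(a),np.sin(a)])
    d=(f(base-.35*i)-(k if call==0 else f(base)))/1000; print(call,d.round(4),round(-.35*i*2.55/1000,4))
E
```

```text
t 12.4 pos [449.6 356.1 173.5] ypsi 4.46 zdown -1.0 F [-1.4  0.   3.4] w 20.9 gf 30.0 q [0.65 0.38 1.77 0.   0.99 0.57]
52.44708755639634 108.20218514090749
0 [0.0181 0.0022] -0.0009
0 [ 0.0358 -0.0016] -0.0018
0 [ 0.0511 -0.0112] -0.0027
0 [ 0.0623 -0.0254] -0.0036
0 [ 0.0679 -0.0426] -0.0045
0 [ 0.0672 -0.0607] -0.0054
0 [ 0.0604 -0.0775] -0.0062
0 [ 0.0482 -0.0909] -0.0071
1 [-0.016  -0.0084] -0.0009
1 [-0.034  -0.0109] -0.0018
1 [-0.0517 -0.007 ] -0.0027
1 [-0.0669  0.0027] -0.0036
1 [-0.078   0.0171] -0.0045
1 [-0.0834  0.0344] -0.0054
1 [-0.0826  0.0524] -0.0062
1 [-0.0756  0.0692] -0.0071
```

Request:
apply_moves(targets=[{"tx": 0.018,"ty": 0.002,"tz": -0.001,"spin": 0},{"tx": 0.036,"ty": -0.0015,"tz": -0.002,"spin": 0},{"tx": 0.051,"ty": -0.011,"tz": -0.0025,"spin": 0},{"tx": 0.0625,"ty": -0.0255,"tz": -0.0035,"spin": 0},{"tx": 0.068,"ty": -0.0425,"tz": -0.0045,"spin": 0},{"tx": 0.0675,"ty": -0.0605,"tz": -0.0055,"spin": 0},{"tx": 0.066,"ty": -0.066,"tz": -0.0058,"spin": 0},{"tx": 0.066,"ty": -0.066,"tz": -0.0058,"spin": 0}])

```text
t: 13.3
ee_pos: [515.8, 288.0, 167.6]
orientation: [2.133, 2.304, -0.001]
ft_force: [4.6, -6.0, 1.9]
width: 21.1
grasp_force: 30.0
```

```bash
python3 - <<'E'
from h import *
np.set_printoptions(precision=4,suppress=True)
o=st();b=shot("side","s6");cv2.imwrite("pics/c6.png",cv2.resize(b[300:480,150:350],(666,600),interpolation=2)[:,:,::-1])
E
```

```text
t 13.3 pos [515.8 288.  167.6] ypsi 4.42 zdown -1.0 F [ 4.6 -6.   1.9] w 21.1 gf 30.0 q [ 0.49  0.42  1.73 -0.    0.99  0.41]
```

View pics/c6.png

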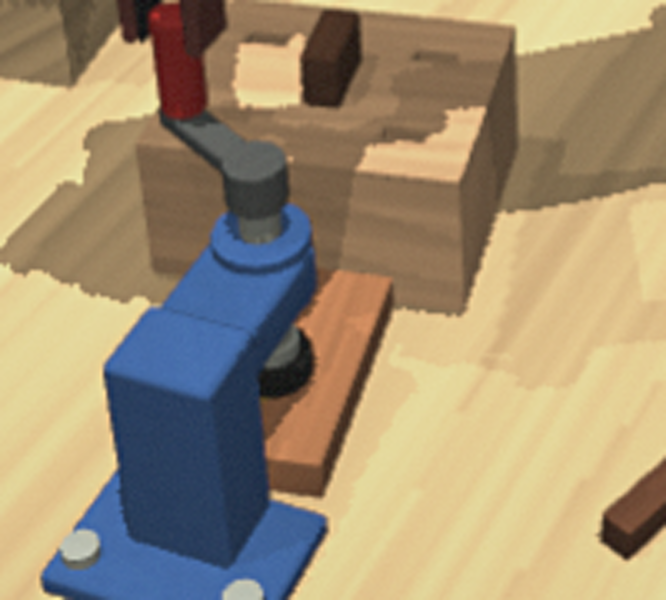

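```bash
python3 - <<'E'
from h import *
np.set_printoptions(precision=1,suppress=True)
a=shot("top","t6"); cv2.imwrite("pics/c7.png",cv2.resize(a[200:330,90:320],(800,452),interpolation=2)[:,:,::-1])
for c in("side","top"):
  print(c,[(np.array(x["uv"]),round(x["score"],2),atz(c,x["uv"],85)[:2]) for x in ctrl.pinpoint("slot0",c)])
  for n,z in(("rack_rib",102),("foot_mark",22),("rack",0)): print(n,[(np.array(x["uv"]),round(x["score"],2),atz(c,x["uv"],z)[:2]) for x in ctrl.pinpoint(n,c)[:2]])
E
```

```text
side [(array([280.5, 316.4]), 0.9, array([478.1, 126.7])), (array([230.5, 310.9]), 0.88, array([565. , 147.7])), (array([272.9, 336.5]), 0.76, array([463.3, 181.6])), (array([214.1, 330.2]), 0.67, array([560.1, 206.4]))]
rack_rib [(array([249.4, 316.4]), 0.81, array([513.5, 168.9])), (array([462.5, 250.6]), 0.35, array([ 240.3, -199.3]))]
foot_mark [(array([226.1, 411.5]), 0.58, array([481.5, 303.3])), (array([465.5, 250. ]), 0.51, array([ 258. , -352.8]))]
rack [(array([251.8, 365. ]), 0.72, array([514.7, 170.8])), (array([224.9, 411.7]), 0.72, array([496.8, 285.9]))]
top [(array([205. , 238.4]), 0.96, array([544.3, 208.4])), (array([229.6, 232.3]), 0.73, array([559. , 148.2])), (array([213.7, 270.9]), 0.67, array([465.2, 185.4])), (array([236.1, 267. ]), 0.65, array([474.6, 130.9])), (array([176.8, 270.4]), 0.27, array([466.3, 276.2]))]
rack_rib [(array([218., 251.]), 0.97, array([512., 172.])), (array([413.1, 267.8]), 0.74, array([ 470.4, -293.2]))]
foot_mark [(array([174.4, 261. ]), 0.98, array([493.3, 302.5])), (array([189.7, 344.6]), 0.65, array([281.3, 258.7]))]
rack [(array([227. , 254.3]), 0.66, array([512.1, 170.4])), (array([442.6, 353.5]), 0.4, array([ 253.9, -386.3]))]
```

View pics/c7.png

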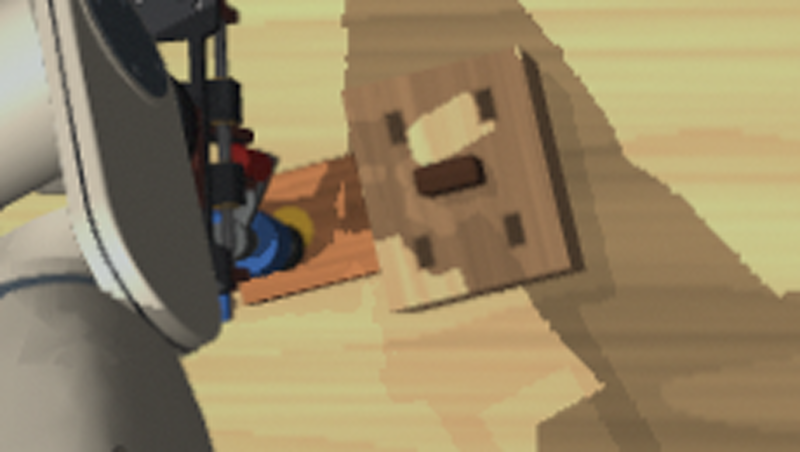

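```bash
python3 - <<'E'
from h import *
np.set_printoptions(precision=1,suppress=True)
c=lambda u:(90+u[0]/3.478-.35,200+u[1]/3.478-.35)
D=[atz("top",c(u),85) for u in [(397,127),(485,105),(424,252),(514,230)]]
y,t,e=rig([(45,32.5),(45,-32.5),(-45,32.5),(-45,-32.5)],D); r=np.radians(y)
m=t+140*np.array([-np.sin(r),np.cos(r)]);print(y,t,e,"mark",m)
E
```

```text
13.727321221837313 [513.7 169.8] [0.6 0.6 0.2 0.2] mark [480.4 305.8]
```

Request:
apply_moves(targets=[{"tx": 0,"ty": 0,"tz": 0,"spin": 0},{"tx": 0,"ty": 0,"tz": 0,"spin": 0},{"tx": 0,"ty": 0,"tz": 0,"spin": 0},{"tx": 0,"ty": 0,"tz": 0,"spin": 0},{"tx": 0,"ty": 0,"tz": 0.02,"spin": 0},{"tx": 0,"ty": 0,"tz": 0.05,"spin": 0},{"tx": 0,"ty": -0.03,"tz": 0.06,"spin": 3},{"tx": 0,"ty": -0.07,"tz": 0.06,"spin": 7}], gripper=-0.1)

```text
t: 14.6
ee_pos: [516.6, 221.1, 229.4]
orientation: [1.981, 2.436, 0.005]
ft_force: [0.4, 0.5, 0.1]
width: 48.5
grasp_force: 0.0
```

Request:
apply_moves(targets=[{"tx": -0.001,"ty": -0.025,"tz": 0,"spin": 1},{"tx": -0.002,"ty": -0.05,"tz": -0.01,"spin": 2.3},{"tx": -0.002,"ty": -0.05,"tz": -0.045,"spin": 2.3},{"tx": -0.002,"ty": -0.05,"tz": -0.075,"spin": 2.3},{"tx": -0.002,"ty": -0.05,"tz": -0.1,"spin": 2.3},{"tx": -0.002,"ty": -0.05,"tz": -0.12,"spin": 2.3},{"tx": -0.002,"ty": -0.05,"tz": -0.132,"spin": 2.3},{"tx": -0.002,"ty": -0.05,"tz": -0.137,"spin": 2.3}])

```text
t: 15.4
ee_pos: [512.9, 169.9, 89.4]
orientation: [-1.939, -2.471, 0.003]
ft_force: [0.0, -0.7, -0.6]
width: 48.3
grasp_force: 0.0
```

Request:
apply_moves(targets=[{"tx": 0,"ty": 0,"tz": 0,"spin": 0},{"tx": 0,"ty": 0,"tz": 0,"spin": 0},{"tx": 0,"ty": 0,"tz": 0,"spin": 0},{"tx": 0,"ty": 0,"tz": 0,"spin": 0},{"tx": 0,"ty": 0,"tz": 0,"spin": 0},{"tx": 0,"ty": 0,"tz": 0,"spin": 0},{"tx": 0,"ty": 0,"tz": 0,"spin": 0},{"tx": 0,"ty": 0,"tz": 0,"spin": 0}], gripper=1)

```text
t: 16.2
ee_pos: [513.9, 170.1, 91.2]
orientation: [1.939, 2.471, 0.001]
ft_force: [-1.8, -0.2, 5.7]
width: 19.3
grasp_force: 30.0
```

```bash
python3 - <<'E'
from h import *
st()
E
```

```text
t 16.2 pos [513.9 170.1  91.2] ypsi 13.76 zdown -1.0 F [-1.8 -0.2  5.7] w 19.3 gf 30.0 q [0.3  0.46 1.89 0.   0.79 0.06]
```

Request:
apply_moves(targets=[{"tx": 0.002,"ty": -0.006,"tz": 0,"spin": 0},{"tx": 0.004,"ty": -0.014,"tz": 0,"spin": 0},{"tx": 0.004,"ty": -0.02,"tz": 0,"spin": -0.5},{"tx": 0.001,"ty": -0.022,"tz": 0,"spin": -1.5},{"tx": -0.004,"ty": -0.022,"tz": 0,"spin": -2.7},{"tx": -0.01,"ty": -0.022,"tz": 0,"spin": -4},{"tx": -0.016,"ty": -0.022,"tz": 0,"spin": -5.3},{"tx": -0.022,"ty": -0.022,"tz": 0,"spin": -6.6}])

```text
t: 17.0
ee_pos: [493.7, 148.0, 91.3]
orientation: [2.077, 2.352, 0.005]
ft_force: [5.8, -1.5, 1.5]
width: 19.4
grasp_force: 30.0
```

Request:
apply_moves(targets=[{"tx": -0.005,"ty": 0,"tz": 0,"spin": -0.8},{"tx": -0.01,"ty": 0,"tz": 0,"spin": -1.6},{"tx": -0.013,"ty": 0.001,"tz": 0,"spin": -2.1},{"tx": -0.013,"ty": 0.006,"tz": 0,"spin": -2.1},{"tx": -0.013,"ty": 0.012,"tz": 0,"spin": -2.1},{"tx": -0.013,"ty": 0.016,"tz": 0,"spin": -2.1},{"tx": -0.013,"ty": 0.019,"tz": 0,"spin": -2.1},{"tx": -0.013,"ty": 0.0195,"tz": 0,"spin": -2.1}])

```text
t: 17.8
ee_pos: [478.8, 166.1, 91.2]
orientation: [2.119, 2.316, -0.003]
ft_force: [0.3, -11.3, 10.1]
width: 19.2
grasp_force: 30.0
```

```bash
python3 - <<'E'
from h import *
st();shot("side","s7")
E
```

```text
t 17.8 pos [478.8 166.1  91.2] ypsi 5.1 zdown -1.0 F [  0.3 -11.3  10.1] w 19.2 gf 30.0 q [ 0.31  0.42  1.96 -0.    0.76  0.23]
```

Request:
apply_moves(targets=[{"tx": 0,"ty": 0.001,"tz": 0,"spin": 0},{"tx": 0,"ty": 0.001,"tz": 0,"spin": 0},{"tx": 0,"ty": 0.001,"tz": 0,"spin": 0},{"tx": 0,"ty": 0.001,"tz": 0,"spin": 0},{"tx": 0,"ty": 0.001,"tz": 0,"spin": 0},{"tx": 0,"ty": 0.001,"tz": 0,"spin": 0},{"tx": 0,"ty": 0.001,"tz": 0,"spin": 0},{"tx": 0,"ty": 0.001,"tz": 0,"spin": 0}])

```text
t: 18.65
ee_pos: [478.8, 166.9, 91.2]
orientation: [2.119, 2.316, -0.002]
ft_force: [0.0, -8.2, 10.0]
width: 19.6
grasp_force: 30.0
```

Request:
apply_moves(targets=[{"tx": 0,"ty": 0,"tz": 0,"spin": 0},{"tx": 0,"ty": 0,"tz": 0,"spin": 0},{"tx": 0,"ty": 0,"tz": 0,"spin": 0},{"tx": 0,"ty": 0,"tz": 0,"spin": 0},{"tx": 0,"ty": 0,"tz": 0.03,"spin": 0},{"tx": 0,"ty": 0,"tz": 0.07,"spin": 0},{"tx": 0,"ty": 0,"tz": 0.11,"spin": 0},{"tx": 0,"ty": 0,"tz": 0.14,"spin": 0}], gripper=-0.1)

```text
t: 19.45
ee_pos: [479.0, 168.8, 232.7]
orientation: [2.121, 2.317, 0.002]
ft_force: [-0.3, 0.1, -0.7]
width: 48.0
grasp_force: 0.0
```

Request:
apply_moves(targets=[{"tx": -0.01,"ty": -0.03,"tz": 0.01,"spin": 0},{"tx": -0.02,"ty": -0.07,"tz": 0.01,"spin": 0},{"tx": -0.03,"ty": -0.11,"tz": 0.01,"spin": 0},{"tx": -0.03,"ty": -0.15,"tz": 0.01,"spin": 0},{"tx": -0.03,"ty": -0.19,"tz": 0.01,"spin": 0},{"tx": -0.03,"ty": -0.23,"tz": 0.01,"spin": 0},{"tx": -0.03,"ty": -0.25,"tz": 0.01,"spin": 0},{"tx": -0.03,"ty": -0.25,"tz": 0.01,"spin": 0}])

```text
t: 20.25
ee_pos: [448.5, -83.4, 240.4]
orientation: [2.125, 2.314, -0.0]
ft_force: [-0.7, 0.1, -0.5]
width: 48.3
grasp_force: 0.0
```

```bash
python3 - <<'E'
from h import *
st(); a=shot("top","t8");b=shot("side","s8")
cv2.imwrite("pics/c8.png",np.vstack([cv2.resize(a[225:315,110:310],(710,320),interpolation=2),cv2.resize(b[330:425,190:400],(710,280),interpolation=2)[:,:]])[:,:,::-1])
E
```

```text
t 20.2 pos [448.5 -83.4 240.4] ypsi 4.87 zdown -1.0 F [-0.7  0.1 -0.5] w 48.3 gf 0.0 q [-0.21  0.12  1.95 -0.    1.07 -0.29]
```

View pics/c8.png

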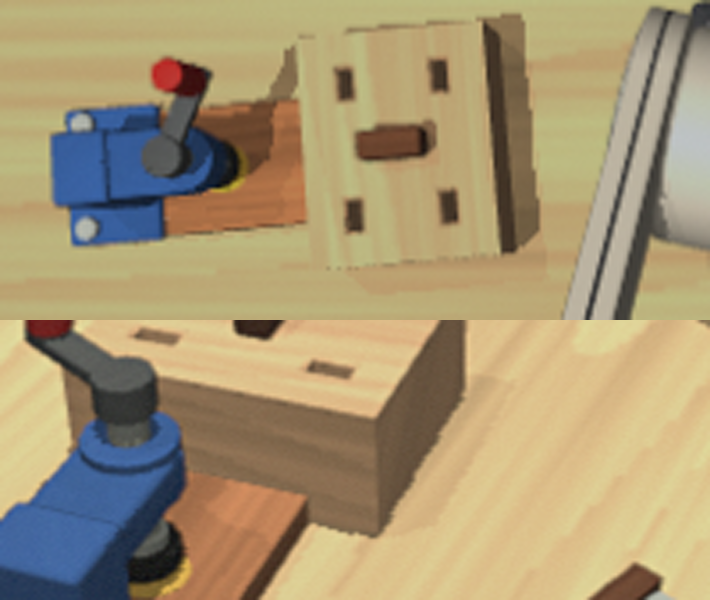

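```bash
python3 - <<'E'
from h import *
np.set_printoptions(precision=4,suppress=True)
c=lambda u:(110+u[0]/3.55-.4,225+u[1]/3.556-.4)
D=[atz("top",c(u),85) for u in [(344,84),(438,76),(354,215),(448,207)]]
y,t,e=rig([(45,32.5),(45,-32.5),(-45,32.5),(-45,-32.5)],D); r=np.radians(y)
print(y,t,e,"mark",t+140*np.array([-np.sin(r),np.cos(r)]))
k=atz("top",c((170,75)),201);print(k)
ax=np.array([466.6,306.8])
v=np.array([516,288.2])-ax;a0=np.arctan2(v[1],v[0]);print(np.hypot(*v),np.degrees(a0), np.degrees(np.arctan2(*(k[:2]-ax)[::-1])))
f=lambda a:ax+52*np.array([np.cos(a),np.sin(a)])
for call in range(3):
  b=a0-call*2.4
  for i in range(1,9): print(call,((f(b-.3*i)-f(b))/1000).round(4),round(-.3*i*2.55/1000,4))
E
```

```text
5.174409636430182 [478.3577 167.524 ] [0.179  0.5267 0.563  0.1015] mark [465.7315 306.9534]
[515.3758 285.6299 201.    ]
52.785604098087184 -20.632270158444424 -23.46220258445294
0 [-0.0076 -0.0136] -0.0008
0 [-0.0188 -0.0243] -0.0015
0 [-0.0328 -0.0312] -0.0023
0 [-0.0481 -0.0337] -0.0031
0 [-0.0635 -0.0315] -0.0038
0 [-0.0776 -0.0249] -0.0046
0 [-0.089  -0.0144] -0.0054
0 [-0.0969 -0.001 ] -0.0061
1 [-0.0036  0.0151] -0.0008
1 [-0.0025  0.0306] -0.0015
1 [0.0031 0.0451] -0.0023
1 [0.0127 0.0573] -0.0031
1 [0.0255 0.0661] -0.0038
1 [0.0404 0.0708] -0.0046
1 [0.0559 0.0708] -0.0054
1 [0.0708 0.0662] -0.0061
2 [ 0.0128 -0.0087] -0.0008
2 [ 0.0225 -0.0209] -0.0015
2 [ 0.0282 -0.0354] -0.0023
2 [ 0.0293 -0.0509] -0.0031
2 [ 0.0258 -0.066 ] -0.0038
2 [ 0.018  -0.0794] -0.0046
2 [ 0.0066 -0.09  ] -0.0054
2 [-0.0074 -0.0966] -0.0061
```

Request:
apply_moves(targets=[{"tx": 0.005,"ty": 0.03,"tz": 0,"spin": 0},{"tx": 0.01,"ty": 0.07,"tz": 0,"spin": 0},{"tx": 0.015,"ty": 0.115,"tz": 0,"spin": 0},{"tx": 0.02,"ty": 0.16,"tz": 0,"spin": 0},{"tx": 0.025,"ty": 0.205,"tz": 0,"spin": 0},{"tx": 0.03,"ty": 0.25,"tz": 0,"spin": 0},{"tx": 0.045,"ty": 0.29,"tz": 0,"spin": 0},{"tx": 0.06,"ty": 0.33,"tz": 0,"spin": 0}])

```text
t: 21.15
ee_pos: [507.6, 252.0, 240.4]
orientation: [-2.118, -2.32, 0.0]
ft_force: [0.6, -0.7, 0.9]
width: 48.5
grasp_force: 0.0
```

Request:
apply_moves(targets=[{"tx": 0.003,"ty": 0.02,"tz": 0,"spin": 0},{"tx": 0.007,"ty": 0.038,"tz": 0,"spin": 0},{"tx": 0.007,"ty": 0.038,"tz": -0.01,"spin": 0},{"tx": 0.007,"ty": 0.038,"tz": -0.03,"spin": 0},{"tx": 0.007,"ty": 0.038,"tz": -0.05,"spin": 0},{"tx": 0.007,"ty": 0.038,"tz": -0.065,"spin": 0},{"tx": 0.007,"ty": 0.038,"tz": -0.072,"spin": 0},{"tx": 0.007,"ty": 0.038,"tz": -0.072,"spin": 0}])

```text
t: 21.95
ee_pos: [515.0, 285.5, 167.4]
orientation: [-2.122, -2.316, 0.003]
ft_force: [-0.1, 0.6, -0.5]
width: 48.3
grasp_force: 0.0
```

Request:
apply_moves(targets=[{"tx": 0,"ty": 0,"tz": 0,"spin": 0},{"tx": 0,"ty": 0,"tz": 0,"spin": 0},{"tx": 0,"ty": 0,"tz": 0,"spin": 0},{"tx": 0,"ty": 0,"tz": 0,"spin": 0},{"tx": 0,"ty": 0,"tz": 0,"spin": 0},{"tx": 0,"ty": 0,"tz": 0,"spin": 0},{"tx": 0,"ty": 0,"tz": 0,"spin": 0},{"tx": 0,"ty": 0,"tz": 0,"spin": 0}], gripper=1)

```text
t: 22.75
ee_pos: [516.3, 286.8, 169.1]
orientation: [2.121, 2.317, 0.002]
ft_force: [1.9, -1.1, 5.5]
width: 21.0
grasp_force: 30.0
```

```bash
python3 - <<'E'
from h import *
st()
E
```

```text
t 22.8 pos [516.3 286.8 169.1] ypsi 5.06 zdown -1.0 F [ 1.9 -1.1  5.5] w 21.0 gf 30.0 q [ 0.49  0.41  1.73 -0.    0.99  0.4 ]
```

Request:
apply_moves(targets=[{"tx": -0.0075,"ty": -0.0135,"tz": -0.001,"spin": 0},{"tx": -0.019,"ty": -0.0245,"tz": -0.0015,"spin": 0},{"tx": -0.033,"ty": -0.031,"tz": -0.0025,"spin": 0},{"tx": -0.048,"ty": -0.0335,"tz": -0.003,"spin": 0},{"tx": -0.0635,"ty": -0.0315,"tz": -0.004,"spin": 0},{"tx": -0.0775,"ty": -0.025,"tz": -0.0045,"spin": 0},{"tx": -0.089,"ty": -0.0145,"tz": -0.0055,"spin": 0},{"tx": -0.097,"ty": -0.001,"tz": -0.006,"spin": 0}])

```text
t: 23.55
ee_pos: [419.4, 286.1, 163.1]
orientation: [2.12, 2.316, 0.005]
ft_force: [10.4, 0.3, -1.9]
width: 21.0
grasp_force: 30.0
```

```bash
cat >> h.py <<'E'
AX=np.array([466.6,306.8])
def kn():
    o=st(); v=o["ee_pos"][:2]-AX; n=v/np.hypot(*v); tg=np.array([n[1],-n[0]]); F=o["ft_force"][:2]
    print("R %.1f ang %.1f  Frad %.1f Ftan %.1f"%(np.hypot(*v),np.degrees(np.arctan2(v[1],v[0])),F@n,F@tg))
E
python3 - <<'E'
from h import *
kn();b=shot("side","s9");cv2.imwrite("pics/c9.png",cv2.resize(b[340:440,190:290],(600,600),interpolation=2)[:,:,::-1])
E
```

```text
t 23.6 pos [419.4 286.1 163.1] ypsi 5.06 zdown -1.0 F [10.4  0.3 -1.9] w 21.0 gf 30.0 q [ 0.58  0.3   1.92 -0.    0.91  0.49]
R 51.5 ang -156.3  Frad -9.6 Ftan -3.9
```

```bash
python3 - <<'E'
from h import *
k=np.array([419.3,286.0]);a0=np.radians(203.7);c=np.array([467.2,306.9]);f=lambda a:c+52*np.array([np.cos(a),np.sin(a)])
for call in range(3):
  b=a0-call*1.2
  print([(*((f(b-.15*i)-(k if call==0 else f(b)))/1000).round(4),round(-.15*i*2.55/1000,4)) for i in range(1,9)])
E
```

```text
[(np.float64(-0.0023), np.float64(0.0073), -0.0004), (np.float64(-0.0038), np.float64(0.015), -0.0008), (np.float64(-0.0041), np.float64(0.0228), -0.0011), (np.float64(-0.0032), np.float64(0.0305), -0.0015), (np.float64(-0.0012), np.float64(0.0381), -0.0019), (np.float64(0.0019), np.float64(0.0452), -0.0023), (np.float64(0.0061), np.float64(0.0518), -0.0027), (np.float64(0.0112), np.float64(0.0577), -0.0031)]
[(np.float64(0.0059), np.float64(0.0051), -0.0004), (np.float64(0.0125), np.float64(0.0092), -0.0008), (np.float64(0.0197), np.float64(0.0123), -0.0011), (np.float64(0.0272), np.float64(0.0143), -0.0015), (np.float64(0.0349), np.float64(0.0152), -0.0019), (np.float64(0.0427), np.float64(0.0148), -0.0023), (np.float64(0.0504), np.float64(0.0134), -0.0027), (np.float64(0.0577), np.float64(0.0108), -0.0031)]
[(np.float64(0.0069), np.float64(-0.0037), -0.0004), (np.float64(0.0131), np.float64(-0.0083), -0.0008), (np.float64(0.0186), np.float64(-0.0139), -0.0011), (np.float64(0.0232), np.float64(-0.0202), -0.0015), (np.float64(0.0268), np.float64(-0.0271), -0.0019), (np.float64(0.0293), np.float64(-0.0344), -0.0023), (np.float64(0.0307), np.float64(-0.0421), -0.0027), (np.float64(0.031), np.float64(-0.0499), -0.0031)]
```

Request:
apply_moves(targets=[{"tx": -0.0023,"ty": 0.0073,"tz": -0.0004,"spin": 0},{"tx": -0.0038,"ty": 0.015,"tz": -0.0008,"spin": 0},{"tx": -0.0041,"ty": 0.0228,"tz": -0.0011,"spin": 0},{"tx": -0.0032,"ty": 0.0305,"tz": -0.0015,"spin": 0},{"tx": -0.0012,"ty": 0.038,"tz": -0.0019,"spin": 0},{"tx": 0.0019,"ty": 0.0452,"tz": -0.0023,"spin": 0},{"tx": 0.006,"ty": 0.0518,"tz": -0.0027,"spin": 0},{"tx": 0.0112,"ty": 0.0577,"tz": -0.0031,"spin": 0}])

```text
t: 24.4
ee_pos: [430.5, 342.5, 160.0]
orientation: [2.119, 2.317, -0.001]
ft_force: [3.2, -7.0, 10.0]
width: 21.0
grasp_force: 30.0
```

```bash
python3 - <<'E'
from h import *
kn();b=shot("side","s10");cv2.imwrite("pics/c10.png",np.hstack([cv2.resize(cv2.imread("pics/"+n+".png")[370:440,205:265],(390,455),interpolation=2) for n in("s9","s10")]))
E
```

```text
t 24.4 pos [430.5 342.5 160. ] ypsi 5.1 zdown -1.0 F [ 3.2 -7.  10. ] w 21.0 gf 30.0 q [ 0.65  0.37  1.83 -0.    0.94  0.56]
R 50.8 ang 135.4  Frad -7.2 Ftan -2.7
```

View pics/c10.png

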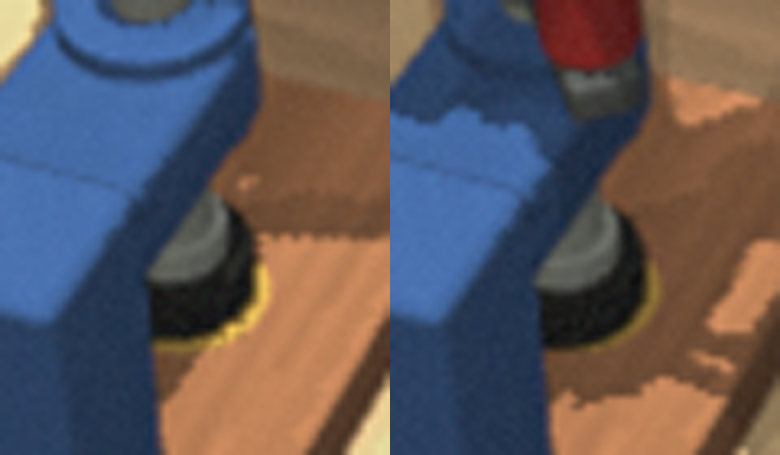

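```bash
python3 - <<'E'
from h import *
def edge(P,col):
    # lower boundary at column
    h=cv2.convexHull(P.astype(np.float32))[:,0]; ys=[]
    for a,b in zip(h,np.roll(h,-1,0)):
        if (a[0]-col)*(b[0]-col)<=0 and a[0]!=b[0]: ys.append(a[1]+(b[1]-a[1])*(col-a[0])/(b[0]-a[0]))
    return max(ys)
def cc(c,z,r): 
    a=np.linspace(0,2*np.pi,180); return proj("side",np.stack([c[0]+r*np.cos(a),c[1]+r*np.sin(a),0*a+z],1))
for col in(232,235,238):
  y=edge(cc((466,307),22,19),col)
  print(col,"yellow low",y.round(1),"pad edge rel yellow",[(g,(edge(cc((466.5,307),22+g,18),col)-y).round(2)) for g in(0,1,2,4,6,8,10)])
for n in("s8","s9","s10"):
  im=cv2.imread(f"pics/{n}.png")[:,:,::-1].astype(int)
  for col in(232,235,238): print(n,col,"\n",*[ "%d:%d,%d,%d"%(y,*im[y,col]) for y in range(411,431)])
E
```

```text
232 yellow low 425.5 pad edge rel yellow [(0, np.float32(-0.61)), (1, np.float32(-1.11)), (2, np.float32(-1.6)), (4, np.float32(-2.6)), (6, np.float32(-3.6)), (8, np.float32(-4.6)), (10, np.float32(-5.61))]
235 yellow low 425.3 pad edge rel yellow [(0, np.float32(-0.66)), (1, np.float32(-1.17)), (2, np.float32(-1.67)), (4, np.float32(-2.69)), (6, np.float32(-3.7)), (8, np.float32(-4.72)), (10, np.float32(-5.75))]
238 yellow low 424.5 pad edge rel yellow [(0, np.float32(-0.75)), (1, np.float32(-1.26)), (2, np.float32(-1.78)), (4, np.float32(-2.81)), (6, np.float32(-3.85)), (8, np.float32(-4.89)), (10, np.float32(-5.93))]
s8 232 
 411:26,27,24 412:23,25,23 413:25,24,25 414:23,24,23 415:21,23,23 416:30,30,29 417:18,21,24 418:24,21,19 419:70,59,30 420:121,97,48 421:126,101,48 422:125,102,49 423:125,102,49 424:102,76,46 425:96,66,46 426:95,67,47 427:98,69,49 428:117,79,55 429:123,85,58 430:162,110,75
s8 235 
 411:24,27,22 412:21,20,21 413:25,29,23 414:24,25,24 415:20,21,21 416:28,25,26 417:19,23,24 418:51,46,29 419:118,93,46 420:127,104,51 421:121,98,46 422:122,100,48 423:115,93,43 424:12
[... 1377 characters left out ...]
1,16,19 421:22,25,24 422:27,27,25 423:52,42,26 424:104,74,50 425:111,76,53 426:108,75,51 427:107,73,52 428:104,73,50 429:111,78,55 430:162,109,74
s10 235 
 411:85,87,81 412:83,87,80 413:71,73,68 414:40,40,38 415:23,21,17 416:25,24,19 417:20,21,19 418:24,24,24 419:31,30,29 420:29,28,29 421:21,18,22 422:33,28,25 423:84,69,35 424:109,78,53 425:109,75,53 426:108,75,52 427:110,78,57 428:111,78,56 429:110,76,53 430:108,75,53
s10 238 
 411:77,79,73 412:46,47,44 413:31,31,31 414:22,25,21 415:26,28,25 416:21,19,24 417:26,26,27 418:26,29,26 419:26,25,28 420:19,23,19 421:40,36,25 422:88,75,37 423:110,82,46 424:111,77,51 425:115,80,57 426:111,76,52 427:111,77,54 428:112,78,55 429:105,72,49 430:111,77,53
```

Request:
apply_moves(targets=[{"tx": 0.006,"ty": 0.005,"tz": -0.0004,"spin": 0},{"tx": 0.0125,"ty": 0.009,"tz": -0.0008,"spin": 0},{"tx": 0.0197,"ty": 0.012,"tz": -0.0011,"spin": 0},{"tx": 0.0272,"ty": 0.014,"tz": -0.0015,"spin": 0},{"tx": 0.035,"ty": 0.0148,"tz": -0.0019,"spin": 0},{"tx": 0.0427,"ty": 0.0144,"tz": -0.0023,"spin": 0},{"tx": 0.0504,"ty": 0.013,"tz": -0.0027,"spin": 0},{"tx": 0.0577,"ty": 0.0105,"tz": -0.0031,"spin": 0}])

```text
t: 25.25
ee_pos: [486.9, 354.3, 157.1]
orientation: [-2.12, -2.316, 0.0]
ft_force: [-4.1, 1.2, 10.5]
width: 20.9
grasp_force: 30.0
```

```bash
python3 - <<'E'
from h import *
kn();im=shot("side","s11").astype(int)
for col in(232,235,238): print(col,*[ "%d:%d,%d,%d"%(y,*im[y,col]) for y in range(420,427)])
E
```

```text
t 25.2 pos [486.9 354.3 157.1] ypsi 5.06 zdown -1.0 F [-4.1  1.2 10.5] w 20.9 gf 30.0 q [0.61 0.44 1.72 0.   0.98 0.52]
R 51.7 ang 66.9  Frad -0.5 Ftan -4.3
232 420:29,30,25 421:25,25,28 422:26,29,28 423:49,39,27 424:101,71,47 425:110,77,53 426:111,76,55
235 420:22,22,22 421:10,13,19 422:29,26,20 423:87,70,38 424:106,75,48 425:108,73,50 426:110,76,54
238 420:20,18,19 421:38,33,25 422:87,72,35 423:107,78,44 424:110,76,53 425:112,77,55 426:141,96,67
```

Request:
apply_moves(targets=[{"tx": 0.0035,"ty": -0.0015,"tz": -0.0002,"spin": 0},{"tx": 0.007,"ty": -0.0033,"tz": -0.0004,"spin": 0},{"tx": 0.007,"ty": -0.0033,"tz": -0.0004,"spin": 0},{"tx": 0.007,"ty": -0.0033,"tz": -0.0004,"spin": 0},{"tx": 0.007,"ty": -0.0033,"tz": -0.0004,"spin": 0},{"tx": 0.007,"ty": -0.0033,"tz": -0.0004,"spin": 0},{"tx": 0.007,"ty": -0.0033,"tz": -0.0004,"spin": 0},{"tx": 0.007,"ty": -0.0033,"tz": -0.0004,"spin": 0}])

```text
t: 26.1
ee_pos: [494.1, 350.9, 156.7]
orientation: [-2.121, -2.317, -0.001]
ft_force: [-1.0, 0.8, 8.9]
width: 20.8
grasp_force: 30.0
```

Request:
apply_moves(targets=[{"tx": 0,"ty": 0,"tz": 0,"spin": 0},{"tx": 0,"ty": 0,"tz": 0,"spin": 0},{"tx": 0,"ty": 0,"tz": 0,"spin": 0},{"tx": 0,"ty": 0,"tz": 0,"spin": 0},{"tx": 0,"ty": 0,"tz": 0.02,"spin": 0},{"tx": 0,"ty": 0,"tz": 0.055,"spin": 0},{"tx": 0,"ty": 0,"tz": 0.09,"spin": 0},{"tx": 0,"ty": -0.02,"tz": 0.12,"spin": 0}], gripper=-0.1)

```text
t: 26.9
ee_pos: [494.7, 331.6, 277.3]
orientation: [-2.119, -2.319, -0.002]
ft_force: [0.3, 0.1, -0.1]
width: 48.2
grasp_force: 0.0
```

Request:
apply_moves(targets=[{"tx": 0,"ty": -0.04,"tz": 0,"spin": 1},{"tx": 0,"ty": -0.085,"tz": 0,"spin": 2},{"tx": 0,"ty": -0.13,"tz": 0,"spin": 3},{"tx": 0,"ty": -0.175,"tz": 0,"spin": 4},{"tx": 0,"ty": -0.22,"tz": 0,"spin": 5},{"tx": 0,"ty": -0.265,"tz": 0,"spin": 6},{"tx": 0,"ty": -0.31,"tz": 0,"spin": 7},{"tx": 0,"ty": -0.35,"tz": 0,"spin": 8}])

```text
t: 27.7
ee_pos: [494.0, -21.6, 275.8]
orientation: [-1.954, -2.46, 0.0]
ft_force: [-0.2, 0.2, -1.0]
width: 48.2
grasp_force: 0.0
```

```bash
python3 - <<'E'
from h import *
np.set_printoptions(precision=1,suppress=True)
st();a=shot("top","t12");b=shot("side","s12")
print([(np.array(x["uv"]),round(x["score"],2),atz("top",x["uv"],85)[:2]) for x in ctrl.pinpoint("slot0","top")])
cv2.imwrite("pics/c12.png",np.hstack([cv2.resize(a[215:315,110:450],(800,235),interpolation=2)[:, :800]])[:,:,::-1])
E
```

```text
t 27.7 pos [494.  -21.6 275.8] ypsi 13.07 zdown -1.0 F [-0.2  0.2 -1. ] w 48.2 gf 0.0 q [-0.1  0.1  1.8 -0.   1.2 -0.3]
[(array([233. , 247.1]), 0.93, array([522.8, 139.2])), (array([212.8, 285.1]), 0.84, array([431., 187.])), (array([206.7, 250.1]), 0.75, array([515.7, 203.5])), (array([256.8, 157.5]), 0.69, array([745.7,  84.4])), (array([235.7, 282.5]), 0.68, array([437.3, 131.4])), (array([189.5, 341.8]), 0.47, array([295.1, 241.9]))]
```

View pics/c12.png

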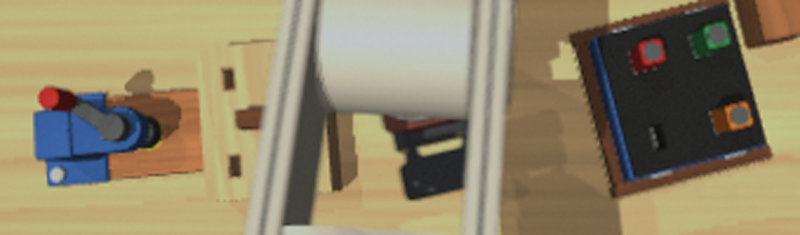

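```bash
python3 - <<'E'
from h import *
np.set_printoptions(precision=1,suppress=True)
y,t,e=rig([(40,32.5),(40,-32.5),(-40,-32.5)],[(536.3,-222.9),(551.2,-285.6),(474.8,-304.9)]);print(y,t,e)
r=np.radians(y);R=np.array([[np.cos(r),-np.sin(r)],[np.sin(r),np.cos(r)]])
for n,p in dict(red=(40,32.5),green=(40,-32.5),orange=(-40,-32.5),empty=(-40,32.5)).items(): print(n,t+R@p)
c=lambda u:(110+u[0]/2.353-.3,215+u[1]/2.35-.3)
print("empty pocket chk",atz("top",c((657,137)),91),[atz("top",c(u),171) for u in((652,51),(718,35),(740,117))])
r=np.radians(5.17);R=np.array([[np.cos(r),-np.sin(r)],[np.sin(r),np.cos(r)]]);o=np.array([478.4,167.5])
for i,p in enumerate([(-45,-32.5),(-45,32.5),(45,-32.5),(45,32.5)]): print(i,o+R@p)
print("slot chk",atz("top",c((229,78)),85),atz("top",c((235,165)),85))
E
```

```text
13.945507353937586 [ 505.2 -263.8] [0.3 0.7 0.6]
red [ 536.2 -222.7]
green [ 551.9 -285.7]
orange [ 474.2 -305. ]
empty [ 458.6 -241.9]
empty pocket chk [ 458.8 -236.6   91. ] [array([ 537.8, -221.6,  171. ]), array([ 553.1, -285.5,  171. ]), array([ 474.3, -304.7,  171. ])]
0 [436.5 131.1]
1 [430.7 195.8]
2 [526.1 139.2]
3 [520.3 203.9]
slot chk [521.1 202.9  85. ] [431.4 194.9  85. ]
```

Request:
apply_moves(targets=[{"tx": 0.008,"ty": -0.04,"tz": 0,"spin": 0.2},{"tx": 0.017,"ty": -0.08,"tz": 0,"spin": 0.4},{"tx": 0.026,"ty": -0.12,"tz": -0.01,"spin": 0.6},{"tx": 0.034,"ty": -0.16,"tz": -0.02,"spin": 0.8},{"tx": 0.042,"ty": -0.202,"tz": -0.03,"spin": 0.9},{"tx": 0.042,"ty": -0.202,"tz": -0.04,"spin": 0.9},{"tx": 0.042,"ty": -0.202,"tz": -0.046,"spin": 0.9},{"tx": 0.042,"ty": -0.202,"tz": -0.046,"spin": 0.9}])

```text
t: 28.65
ee_pos: [535.8, -219.6, 228.6]
orientation: [-1.932, -2.474, 0.0]
ft_force: [0.1, 0.4, -0.0]
width: 48.4
grasp_force: 0.0
```

```bash
python3 - <<'E'
from h import *
st()
E
```

```text
t 28.6 pos [ 535.8 -219.6  228.6] ypsi 14.03 zdown -1.0 F [ 0.1  0.4 -0. ] w 48.4 gf 0.0 q [-0.41  0.33  1.71  0.    1.11 -0.65]
```

Request:
apply_moves(targets=[{"tx": 0.0005,"ty": -0.003,"tz": -0.025,"spin": 0},{"tx": 0.0005,"ty": -0.003,"tz": -0.05,"spin": 0},{"tx": 0.0005,"ty": -0.003,"tz": -0.075,"spin": 0},{"tx": 0.0005,"ty": -0.003,"tz": -0.095,"spin": 0},{"tx": 0.0005,"ty": -0.003,"tz": -0.11,"spin": 0},{"tx": 0.0005,"ty": -0.003,"tz": -0.116,"spin": 0},{"tx": 0.0005,"ty": -0.003,"tz": -0.116,"spin": 0},{"tx": 0.0005,"ty": -0.003,"tz": -0.116,"spin": 0}])

```text
t: 29.45
ee_pos: [537.8, -224.5, 114.8]
orientation: [1.934, 2.474, 0.001]
ft_force: [0.6, 0.3, 0.0]
width: 48.7
grasp_force: 0.0
```

Request:
apply_moves(targets=[{"tx": 0,"ty": 0,"tz": 0,"spin": 0},{"tx": 0,"ty": 0,"tz": 0,"spin": 0},{"tx": 0,"ty": 0,"tz": 0,"spin": 0},{"tx": 0,"ty": 0,"tz": 0,"spin": 0},{"tx": 0,"ty": 0,"tz": 0,"spin": 0},{"tx": 0,"ty": 0,"tz": 0,"spin": 0},{"tx": 0,"ty": 0,"tz": 0,"spin": 0},{"tx": 0,"ty": 0,"tz": 0,"spin": 0}], gripper=1)

```text
t: 30.25
ee_pos: [537.7, -224.7, 114.4]
orientation: [1.934, 2.474, 0.001]
ft_force: [2.1, 2.1, 6.0]
width: 23.6
grasp_force: 30.0
```

```bash
python3 - <<'E'
from h import *
st()
E
```

```text
t 30.2 pos [ 537.7 -224.7  114.4] ypsi 13.95 zdown -1.0 F [2.1 2.1 6. ] w 23.6 gf 30.0 q [-0.42  0.48  1.79  0.    0.88 -0.66]
```

Request:
apply_moves(targets=[{"tx": 0.0034,"ty": 0.0008,"tz": 0.0007,"spin": 0},{"tx": 0,"ty": 0,"tz": 0.0015,"spin": 0},{"tx": -0.0034,"ty": -0.0008,"tz": 0.0022,"spin": 0},{"tx": 0,"ty": 0,"tz": 0.003,"spin": 0},{"tx": 0.0034,"ty": 0.0008,"tz": 0.0037,"spin": 0},{"tx": 0,"ty": 0,"tz": 0.0045,"spin": 0},{"tx": -0.0034,"ty": -0.0008,"tz": 0.0052,"spin": 0},{"tx": 0,"ty": 0,"tz": 0.006,"spin": 0}])

```text
t: 31.05
ee_pos: [535.5, -224.6, 119.4]
orientation: [-1.933, -2.473, 0.002]
ft_force: [-3.0, -3.9, -5.7]
width: 24.1
grasp_force: 30.0
```

```bash
python3 - <<'E'
from h import *
np.set_printoptions(precision=1,suppress=True)
st(); b=shot("side","s13").astype(int); b0=cv2.imread("pics/s12.png")[:,:,::-1].astype(int)
# case motion: compare front case region (blue front) rows between images
def edge(im):
    q=im[225:275,310:390]; m=(q[...,2]>q[...,0]+30)
    ys,xs=np.nonzero(m); return m.sum(),xs.mean()+310,ys.mean()+225
print(edge(b0),edge(b))
E
```

```text
t 31.1 pos [ 535.5 -224.6  119.4] ypsi 13.97 zdown -1.0 F [-3.  -3.9 -5.7] w 24.1 gf 30.0 q [-0.4  0.5  1.8 -0.   0.9 -0.7]
(np.int64(1653), np.float64(346.6473079249849), np.float64(248.92740471869328)) (np.int64(1631), np.float64(345.8313917841815), np.float64(249.1023911710607))
```

Request:
apply_moves(targets=[{"tx": 0.0034,"ty": 0.0008,"tz": 0.0007,"spin": 0},{"tx": 0,"ty": 0,"tz": 0.0015,"spin": 0},{"tx": -0.0034,"ty": -0.0008,"tz": 0.0022,"spin": 0},{"tx": 0,"ty": 0,"tz": 0.003,"spin": 0},{"tx": 0.0034,"ty": 0.0008,"tz": 0.0037,"spin": 0},{"tx": 0,"ty": 0,"tz": 0.0045,"spin": 0},{"tx": -0.0034,"ty": -0.0008,"tz": 0.0052,"spin": 0},{"tx": 0,"ty": 0,"tz": 0.006,"spin": 0}])

```text
t: 31.9
ee_pos: [535.9, -224.6, 125.8]
orientation: [-1.934, -2.474, 0.002]
ft_force: [-3.6, -3.3, -5.7]
width: 23.4
grasp_force: 30.0
```

Request:
apply_moves(targets=[{"tx": 0.0034,"ty": 0.0008,"tz": 0.0007,"spin": 0},{"tx": 0,"ty": 0,"tz": 0.0015,"spin": 0},{"tx": -0.0034,"ty": -0.0008,"tz": 0.0022,"spin": 0},{"tx": 0,"ty": 0,"tz": 0.003,"spin": 0},{"tx": 0.0034,"ty": 0.0008,"tz": 0.0037,"spin": 0},{"tx": 0,"ty": 0,"tz": 0.0045,"spin": 0},{"tx": -0.0034,"ty": -0.0008,"tz": 0.0052,"spin": 0},{"tx": 0,"ty": 0,"tz": 0.006,"spin": 0}])

```text
t: 32.7
ee_pos: [536.0, -224.6, 131.8]
orientation: [-1.934, -2.474, 0.002]
ft_force: [-3.7, -2.8, -6.5]
width: 23.8
grasp_force: 30.0
```

```bash
cat >> h.py <<'E'
def case(n):
    im=shot("side",n).astype(int); q=im[225:275,310:390]; m=(q[...,2]>q[...,0]+30); ys,xs=np.nonzero(m); print("case",m.sum(),xs.mean()+310,ys.mean()+225)
    q=im[150:230,300:400]
    for nm,f in dict(red=(q[...,0]>90)&(q[...,1]<60)&(q[...,2]<60)).items():
        ys,xs=np.nonzero(f); print(nm,len(xs),xs.mean()+300 if len(xs) else 0,ys.max()+150 if len(ys) else 0)
E
python3 - <<'E'
from h import *
st(); case("s14")
E
```

```text
t 32.7 pos [ 536.  -224.6  131.8] ypsi 13.96 zdown -1.0 F [-3.7 -2.8 -6.5] w 23.8 gf 30.0 q [-0.42  0.45  1.78 -0.    0.91 -0.66]
case 1628 345.8071253071253 249.0896805896806
red 245 338.334693877551 215
```

Request:
apply_moves(targets=[{"tx": 0.0034,"ty": 0.0008,"tz": 0.0007,"spin": 0},{"tx": 0,"ty": 0,"tz": 0.0015,"spin": 0},{"tx": -0.0034,"ty": -0.0008,"tz": 0.0022,"spin": 0},{"tx": 0,"ty": 0,"tz": 0.003,"spin": 0},{"tx": 0.0034,"ty": 0.0008,"tz": 0.0037,"spin": 0},{"tx": 0,"ty": 0,"tz": 0.0045,"spin": 0},{"tx": -0.0034,"ty": -0.0008,"tz": 0.0052,"spin": 0},{"tx": 0,"ty": 0,"tz": 0.006,"spin": 0}])

```text
t: 33.55
ee_pos: [536.0, -224.6, 137.9]
orientation: [-1.934, -2.474, 0.002]
ft_force: [-3.5, -1.3, -5.7]
width: 23.5
grasp_force: 30.0
```

Request:
apply_moves(targets=[{"tx": 0.0034,"ty": 0.0008,"tz": 0.0007,"spin": 0},{"tx": 0,"ty": 0,"tz": 0.0015,"spin": 0},{"tx": -0.0034,"ty": -0.0008,"tz": 0.0022,"spin": 0},{"tx": 0,"ty": 0,"tz": 0.003,"spin": 0},{"tx": 0.0034,"ty": 0.0008,"tz": 0.0037,"spin": 0},{"tx": 0,"ty": 0,"tz": 0.0045,"spin": 0},{"tx": -0.0034,"ty": -0.0008,"tz": 0.0052,"spin": 0},{"tx": 0,"ty": 0,"tz": 0.006,"spin": 0}])

```text
t: 34.35
ee_pos: [536.6, -224.7, 144.4]
orientation: [-1.935, -2.475, 0.0]
ft_force: [-2.3, 1.4, -2.4]
width: 23.7
grasp_force: 30.0
```

Request:
apply_moves(targets=[{"tx": 0.0034,"ty": 0.0008,"tz": 0.0007,"spin": 0},{"tx": 0,"ty": 0,"tz": 0.0015,"spin": 0},{"tx": -0.0034,"ty": -0.0008,"tz": 0.0022,"spin": 0},{"tx": 0,"ty": 0,"tz": 0.003,"spin": 0},{"tx": 0.0034,"ty": 0.0008,"tz": 0.0037,"spin": 0},{"tx": 0,"ty": 0,"tz": 0.0045,"spin": 0},{"tx": -0.0034,"ty": -0.0008,"tz": 0.0052,"spin": 0},{"tx": 0,"ty": 0,"tz": 0.006,"spin": 0}])

```text
t: 35.15
ee_pos: [536.2, -224.8, 149.9]
orientation: [-1.935, -2.474, 0.001]
ft_force: [-1.4, 1.2, -2.2]
width: 23.6
grasp_force: 30.0
```

```bash
python3 - <<'E'
from h import *
st(); case("s15")
a=cv2.imread("pics/s12.png");b=cv2.imread("pics/s15.png")
cv2.imwrite("pics/c15.png",cv2.resize(np.hstack([a[110:285,290:410],b[110:285,290:410]]),(780,570),interpolation=2))
E
```

```text
t 35.1 pos [ 536.2 -224.8  149.9] ypsi 13.95 zdown -1.0 F [-1.4  1.2 -2.2] w 23.6 gf 30.0 q [-0.42  0.43  1.77 -0.    0.95 -0.66]
case 1632 345.84620098039215 249.08333333333334
red 242 338.57438016528926 211
```

View pics/c15.png

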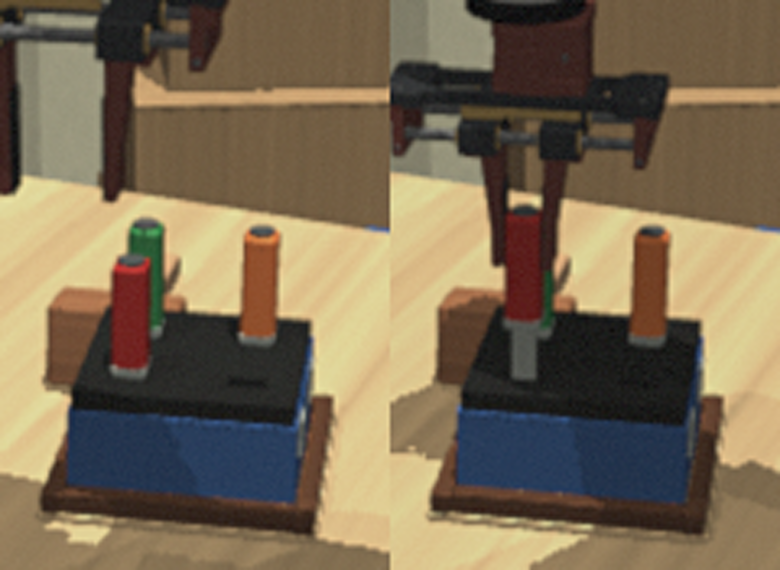

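Request:
apply_moves(targets=[{"tx": 0,"ty": 0,"tz": 0.01,"spin": 0},{"tx": 0,"ty": 0,"tz": 0.025,"spin": 0},{"tx": 0,"ty": 0,"tz": 0.045,"spin": 0},{"tx": 0,"ty": 0,"tz": 0.065,"spin": 0},{"tx": 0,"ty": 0,"tz": 0.085,"spin": 0},{"tx": 0,"ty": 0.01,"tz": 0.09,"spin": 0},{"tx": -0.001,"ty": 0.04,"tz": 0.09,"spin": -1},{"tx": -0.003,"ty": 0.075,"tz": 0.09,"spin": -2}])

```text
t: 36.0
ee_pos: [534.2, -149.1, 240.5]
orientation: [1.98, 2.437, 0.001]
ft_force: [0.8, 0.2, -2.2]
width: 23.8
grasp_force: 30.0
```

Request:
apply_moves(targets=[{"tx": -0.002,"ty": 0.045,"tz": 0,"spin": -1},{"tx": -0.004,"ty": 0.09,"tz": 0,"spin": -2},{"tx": -0.006,"ty": 0.135,"tz": 0,"spin": -3},{"tx": -0.008,"ty": 0.18,"tz": 0,"spin": -4},{"tx": -0.01,"ty": 0.225,"tz": 0,"spin": -5},{"tx": -0.012,"ty": 0.27,"tz": 0,"spin": -6},{"tx": -0.013,"ty": 0.31,"tz": 0,"spin": -6.8},{"tx": -0.013,"ty": 0.335,"tz": 0,"spin": -6.8}])

```text
t: 36.8
ee_pos: [520.3, 188.5, 240.2]
orientation: [2.117, 2.321, 0.001]
ft_force: [0.6, -0.2, -2.0]
width: 23.6
grasp_force: 30.0
```

Request:
apply_moves(targets=[{"tx": 0,"ty": 0.01,"tz": -0.005,"spin": 0},{"tx": 0,"ty": 0.016,"tz": -0.015,"spin": 0},{"tx": 0,"ty": 0.016,"tz": -0.025,"spin": 0},{"tx": 0,"ty": 0.016,"tz": -0.035,"spin": 0},{"tx": 0,"ty": 0.016,"tz": -0.04,"spin": 0},{"tx": 0,"ty": 0.016,"tz": -0.04,"spin": 0},{"tx": 0,"ty": 0.016,"tz": -0.04,"spin": 0},{"tx": 0,"ty": 0.016,"tz": -0.04,"spin": 0}])

```text
t: 37.6
ee_pos: [521.4, 201.2, 200.3]
orientation: [2.12, 2.318, 0.001]
ft_force: [0.3, 0.2, -2.5]
width: 23.8
grasp_force: 30.0
```

```bash
python3 - <<'E'
from h import *
np.set_printoptions(precision=1,suppress=True)
o=st(); case("s16"); im=shot("side","s17").astype(int)
zt=o["ee_pos"][2]-98.4; p=o["ee_pos"]; print("tip z est",zt)
print("pred tip px",proj("side",[[p[0],p[1],zt],[p[0],p[1],zt+37]]),"slot3",proj("side",[[520.3,203.9,85]]))
for c in("side","top"):
  r=ctrl.pinpoint("chisel0",c)[:2]; print(c,[(np.array(x["uv"]),x["score"]) for x in r]); r=ctrl.pinpoint("slot0",c); print([(np.array(x["uv"]).round(1),round(x["score"],2),atz(c,x["uv"],85)[:2]) for x in r])
E
```

```text
t 37.6 pos [521.4 201.2 200.3] ypsi 5.13 zdown -1.0 F [ 0.3  0.2 -2.5] w 23.8 gf 30.0 q [0.3 0.3 1.8 0.  1.  0.3]
case 1666 346.46398559423767 248.8607442977191
red 1 364.0 207
tip z est 101.88318290321536
pred tip px [[235.1 325.9]
 [233.4 306.9]] slot3 [[235.6 335.4]]
side [(array([238.1, 324. ]), 0.83)]
[(array([287.7, 343. ]), 0.91, array([433.6, 186.9])), (array([253.4, 312.1]), 0.89, array([526.8, 134.6])), (array([300.4, 322.6]), 0.63, array([439.2, 128.9])), (array([237., 332.]), 0.62, array([522.9, 195.1]))]
top [(array([381. , 244.2]), 0.61), (array([401.9, 239.4]), 0.55)]
[(array([233. , 247.1]), 0.93, array([522.8, 139.2])), (array([212.8, 285.1]), 0.84, array([431., 187.])), (array([206.7, 250.1]), 0.75, array([515.7, 203.5])), (array([256.8, 157.5]), 0.69, array([745.7,  84.4])), (array([235.7, 282.5]), 0.68, array([437.3, 131.4])), (array([189.5, 341.8]), 0.47, array([295.1, 241.9]))]
```

```bash
python3 - <<'E'
from h import *
np.set_printoptions(precision=1,suppress=True)
im=cv2.imread("pics/s17.png")[:,:,::-1].astype(int); q=im[260:350,205:280]
sat=q.max(2)-q.min(2); g=(sat<18)&(q.max(2)>60)
for y in range(270,345,3):
    xs=np.nonzero(g[y-260])[0]; print(y,(xs.min()+205,xs.max()+205,len(xs)) if len(xs) else None, end=" | ")
P=np.array([521.4,201.2]);r=np.radians(5.1)
bx=lambda dx,dy,z:[P[0]+dx*np.cos(r)-dy*np.sin(r),P[1]+dx*np.sin(r)+dy*np.cos(r),z]
print("\npred blade corners at tip",proj("side",[bx(a,b,101.9) for a in(-8,8) for b in(-2.5,2.5)]))
print("dark slot px", [(y,[x for x in range(220,250) if im[y,x].max()<75]) for y in range(326,342,2)])
E
```

```text
270 None | 273 None | 276 None | 279 None | 282 None | 285 (np.int64(238), np.int64(238), 1) | 288 (np.int64(222), np.int64(236), 10) | 291 (np.int64(227), np.int64(235), 9) | 294 (np.int64(228), np.int64(236), 9) | 297 (np.int64(228), np.int64(236), 9) | 300 (np.int64(228), np.int64(236), 9) | 303 (np.int64(228), np.int64(236), 9) | 306 (np.int64(229), np.int64(237), 9) | 309 (np.int64(229), np.int64(237), 9) | 312 (np.int64(229), np.int64(238), 10) | 315 (np.int64(229), np.int64(238), 10) | 318 (np.int64(230), np.int64(238), 9) | 321 (np.int64(230), np.int64(239), 10) | 324 (np.int64(232), np.int64(238), 7) | 327 None | 330 None | 333 None | 336 None | 339 None | 342 None | 
pred blade corners at tip [[240.2 326. ]
 [238.9 327.7]
 [231.4 324. ]
 [230.  325.8]]
dark slot px [(326, []), (328, []), (330, []), (332, []), (334, []), (336, []), (338, []), (340, [])]
```

Request:
apply_moves(targets=[{"tx": -0.0008,"ty": 0.0017,"tz": -0.003,"spin": 0},{"tx": -0.0008,"ty": 0.0017,"tz": -0.006,"spin": 0},{"tx": -0.0008,"ty": 0.0017,"tz": -0.01,"spin": 0},{"tx": -0.0008,"ty": 0.0017,"tz": -0.015,"spin": 0},{"tx": -0.0008,"ty": 0.0017,"tz": -0.02,"spin": 0},{"tx": -0.0008,"ty": 0.0017,"tz": -0.025,"spin": 0},{"tx": -0.0008,"ty": 0.0017,"tz": -0.03,"spin": 0},{"tx": -0.0008,"ty": 0.0017,"tz": -0.03,"spin": 0}])

```text
t: 38.7
ee_pos: [519.8, 202.9, 169.0]
orientation: [-2.119, -2.319, 0.002]
ft_force: [-0.2, 0.4, -2.2]
width: 23.9
grasp_force: 30.0
```

Request:
apply_moves(targets=[{"tx": 0,"ty": 0,"tz": -0.01,"spin": 0},{"tx": 0,"ty": 0,"tz": -0.02,"spin": 0},{"tx": 0,"ty": 0,"tz": -0.03,"spin": 0},{"tx": 0,"ty": 0,"tz": -0.04,"spin": 0},{"tx": 0,"ty": 0,"tz": -0.048,"spin": 0},{"tx": 0,"ty": 0,"tz": -0.053,"spin": 0},{"tx": 0,"ty": 0,"tz": -0.056,"spin": 0},{"tx": 0,"ty": 0,"tz": -0.057,"spin": 0}])

```text
t: 39.5
ee_pos: [520.2, 203.1, 112.6]
orientation: [-2.119, -2.319, 0.0]
ft_force: [0.5, -0.5, -1.2]
width: 24.1
grasp_force: 30.0
```

Request:
apply_moves(targets=[{"tx": 0,"ty": 0,"tz": -0.001,"spin": 0},{"tx": 0,"ty": 0,"tz": -0.002,"spin": 0},{"tx": 0,"ty": 0,"tz": -0.003,"spin": 0},{"tx": 0,"ty": 0,"tz": -0.004,"spin": 0},{"tx": 0,"ty": 0,"tz": -0.004,"spin": 0},{"tx": 0,"ty": 0,"tz": -0.004,"spin": 0},{"tx": 0,"ty": 0,"tz": -0.004,"spin": 0},{"tx": 0,"ty": 0,"tz": -0.004,"spin": 0}])

```text
t: 40.3
ee_pos: [520.3, 203.1, 108.9]
orientation: [-2.119, -2.319, -0.0]
ft_force: [0.1, -0.7, -1.1]
width: 24.0
grasp_force: 30.0
```

Request:
apply_moves(targets=[{"tx": 0,"ty": 0,"tz": -0.0005,"spin": 0},{"tx": 0,"ty": 0,"tz": -0.001,"spin": 0},{"tx": 0,"ty": 0,"tz": -0.0015,"spin": 0},{"tx": 0,"ty": 0,"tz": -0.0015,"spin": 0},{"tx": 0,"ty": 0,"tz": -0.0015,"spin": 0},{"tx": 0,"ty": 0,"tz": -0.0015,"spin": 0},{"tx": 0,"ty": 0,"tz": -0.0015,"spin": 0},{"tx": 0,"ty": 0,"tz": -0.0015,"spin": 0}])

```text
t: 41.1
ee_pos: [520.4, 203.1, 108.4]
orientation: [2.119, 2.319, 0.0]
ft_force: [-3.0, -1.6, 8.1]
width: 24.0
grasp_force: 30.0
```

Request:
apply_moves(targets=[{"tx": 0,"ty": 0,"tz": 0.001,"spin": 0},{"tx": 0,"ty": 0,"tz": 0.001,"spin": 0},{"tx": 0,"ty": 0,"tz": 0.001,"spin": 0},{"tx": 0,"ty": 0,"tz": 0.02,"spin": 0},{"tx": 0,"ty": 0,"tz": 0.05,"spin": 0},{"tx": 0,"ty": 0,"tz": 0.08,"spin": 0},{"tx": 0,"ty": 0,"tz": 0.115,"spin": 0},{"tx": 0,"ty": -0.03,"tz": 0.12,"spin": 1}], gripper=0.2)

```text
t: 41.9
ee_pos: [522.9, 175.6, 231.6]
orientation: [2.093, 2.338, 0.011]
ft_force: [0.2, -0.9, -0.0]
width: 34.8
grasp_force: 0.0
```

Request:
apply_moves(targets=[{"tx": 0.003,"ty": -0.045,"tz": 0,"spin": 1},{"tx": 0.006,"ty": -0.09,"tz": 0,"spin": 2},{"tx": 0.01,"ty": -0.135,"tz": 0,"spin": 3},{"tx": 0.014,"ty": -0.18,"tz": 0,"spin": 4},{"tx": 0.018,"ty": -0.225,"tz": 0,"spin": 5},{"tx": 0.022,"ty": -0.27,"tz": 0,"spin": 6},{"tx": 0.025,"ty": -0.315,"tz": 0,"spin": 7},{"tx": 0.028,"ty": -0.36,"tz": 0,"spin": 7.8}], gripper=-0.1)

```text
t: 42.7
ee_pos: [548.1, -188.8, 227.3]
orientation: [-1.934, -2.475, -0.0]
ft_force: [0.1, 0.2, -0.6]
width: 48.6
grasp_force: 0.0
```

Request:
apply_moves(targets=[{"tx": 0.001,"ty": -0.04,"tz": 0,"spin": 0},{"tx": 0.003,"ty": -0.08,"tz": 0,"spin": 0},{"tx": 0.003,"ty": -0.098,"tz": 0,"spin": 0},{"tx": 0.003,"ty": -0.098,"tz": 0,"spin": 0},{"tx": 0.003,"ty": -0.098,"tz": 0,"spin": 0},{"tx": 0.003,"ty": -0.098,"tz": 0,"spin": 0},{"tx": 0.003,"ty": -0.098,"tz": 0,"spin": 0},{"tx": 0.003,"ty": -0.098,"tz": 0,"spin": 0}])

```text
t: 43.5
ee_pos: [551.5, -283.8, 227.5]
orientation: [1.933, 2.476, 0.0]
ft_force: [0.5, -0.3, -0.2]
width: 48.5
grasp_force: 0.0
```

```bash
python3 - <<'E'
from h import *
np.set_printoptions(precision=1,suppress=True)
st(); shot("side","s20"); shot("top","t20"); 
im=cv2.imread("pics/s20.png")[:,:,::-1].astype(int); q=im[230:345,200:270]; m=(q[...,0]>90)&(q[...,1]<60)&(q[...,2]<60); ys,xs=np.nonzero(m); print("red px",xs.min()+200,xs.max()+200,ys.min()+230,ys.max()+230)
print("pred handle",proj("side",[[520.3,203.5,z] for z in(85,165)]))
for c in("side","top"): print(c,[(np.array(x["uv"]).round(1),round(x["score"],2),atz(c,x["uv"],85)[:2]) for x in ctrl.pinpoint("slot0",c)])
E
```

```text
t 43.5 pos [ 551.5 -283.8  227.5] ypsi 14.04 zdown -1.0 F [ 0.5 -0.3 -0.2] w 48.5 gf 0.0 q [-0.5  0.4  1.6  0.   1.1 -0.7]
red px 214 243 284 336
pred handle [[235.7 335.2]
 [232.1 294. ]]
side [(array([234.5, 333.8]), 0.94, array([524.1, 201. ])), (array([286.1, 341.5]), 0.76, array([437.7, 184.5])), (array([300.9, 324.3]), 0.66, array([436.3, 132.9])), (array([250.7, 312.1]), 0.65, array([531.1, 136.5])), (array([358.7, 443.4]), 0.34, array([255.6, 334.7]))]
top [(array([233. , 248.1]), 0.72, array([520.4, 139.2])), (array([210.1, 285.6]), 0.66, array([429.8, 193.6])), (array([235.3, 281.4]), 0.63, array([439.9, 132.4])), (array([257.4, 155.9]), 0.54, array([749.8,  83. ]))]
```

Request:
apply_moves(targets=[{"tx": 0.0005,"ty": -0.002,"tz": -0.025,"spin": 0},{"tx": 0.0005,"ty": -0.002,"tz": -0.05,"spin": 0},{"tx": 0.0005,"ty": -0.002,"tz": -0.075,"spin": 0},{"tx": 0.0005,"ty": -0.002,"tz": -0.095,"spin": 0},{"tx": 0.0005,"ty": -0.002,"tz": -0.11,"spin": 0},{"tx": 0.0005,"ty": -0.002,"tz": -0.114,"spin": 0},{"tx": 0.0005,"ty": -0.002,"tz": -0.114,"spin": 0},{"tx": 0.0005,"ty": -0.002,"tz": -0.114,"spin": 0}])

```text
t: 44.5
ee_pos: [552.4, -287.2, 114.3]
orientation: [1.934, 2.474, 0.0]
ft_force: [-0.8, -0.1, -0.3]
width: 48.1
grasp_force: 0.0
```

Request:
apply_moves(targets=[{"tx": 0,"ty": 0,"tz": 0,"spin": 0},{"tx": 0,"ty": 0,"tz": 0,"spin": 0},{"tx": 0,"ty": 0,"tz": 0,"spin": 0},{"tx": 0,"ty": 0,"tz": 0,"spin": 0},{"tx": 0,"ty": 0,"tz": 0,"spin": 0},{"tx": 0,"ty": 0,"tz": 0,"spin": 0},{"tx": 0,"ty": 0,"tz": 0,"spin": 0},{"tx": 0,"ty": 0,"tz": 0,"spin": 0}], gripper=1)

```text
t: 45.3
ee_pos: [552.7, -287.0, 114.0]
orientation: [1.934, 2.473, 0.001]
ft_force: [4.4, 3.3, 4.9]
width: 23.7
grasp_force: 30.0
```

Request:
apply_moves(targets=[{"tx": 0.0034,"ty": 0.0008,"tz": 0.0007,"spin": 0},{"tx": 0,"ty": 0,"tz": 0.0015,"spin": 0},{"tx": -0.0034,"ty": -0.0008,"tz": 0.0022,"spin": 0},{"tx": 0,"ty": 0,"tz": 0.003,"spin": 0},{"tx": 0.0034,"ty": 0.0008,"tz": 0.0037,"spin": 0},{"tx": 0,"ty": 0,"tz": 0.0045,"spin": 0},{"tx": -0.0034,"ty": -0.0008,"tz": 0.0052,"spin": 0},{"tx": 0,"ty": 0,"tz": 0.006,"spin": 0}])

```text
t: 46.1
ee_pos: [550.1, -286.9, 118.7]
orientation: [-1.933, -2.473, 0.002]
ft_force: [-3.0, -4.5, -5.7]
width: 23.8
grasp_force: 30.0
```

```bash
python3 - <<'E'
from h import *
st(); case("s21")
E
```

```text
t 46.1 pos [ 550.1 -286.9  118.7] ypsi 13.96 zdown -1.0 F [-3.  -4.5 -5.7] w 23.8 gf 30.0 q [-0.5   0.52  1.69 -0.    0.93 -0.74]
case 1634 345.8782129742962 249.0826193390453
red 31 370.51612903225805 210
```

Case is still seated; continue the wiggles for green.

Request:
apply_moves(targets=[{"tx": 0.0034,"ty": 0.0008,"tz": 0.0007,"spin": 0},{"tx": 0,"ty": 0,"tz": 0.0015,"spin": 0},{"tx": -0.0034,"ty": -0.0008,"tz": 0.0022,"spin": 0},{"tx": 0,"ty": 0,"tz": 0.003,"spin": 0},{"tx": 0.0034,"ty": 0.0008,"tz": 0.0037,"spin": 0},{"tx": 0,"ty": 0,"tz": 0.0045,"spin": 0},{"tx": -0.0034,"ty": -0.0008,"tz": 0.0052,"spin": 0},{"tx": 0,"ty": 0,"tz": 0.006,"spin": 0}])

```text
t: 46.95
ee_pos: [550.6, -286.8, 125.3]
orientation: [-1.934, -2.474, 0.001]
ft_force: [-4.7, -3.4, -6.0]
width: 23.9
grasp_force: 30.0
```

Request:
apply_moves(targets=[{"tx": 0.0034,"ty": 0.0008,"tz": 0.0007,"spin": 0},{"tx": 0,"ty": 0,"tz": 0.0015,"spin": 0},{"tx": -0.0034,"ty": -0.0008,"tz": 0.0022,"spin": 0},{"tx": 0,"ty": 0,"tz": 0.003,"spin": 0},{"tx": 0.0034,"ty": 0.0008,"tz": 0.0037,"spin": 0},{"tx": 0,"ty": 0,"tz": 0.0045,"spin": 0},{"tx": -0.0034,"ty": -0.0008,"tz": 0.0052,"spin": 0},{"tx": 0,"ty": 0,"tz": 0.006,"spin": 0}])

```text
t: 47.75
ee_pos: [550.7, -286.9, 131.3]
orientation: [-1.934, -2.474, 0.001]
ft_force: [-4.7, -2.2, -5.5]
width: 23.9
grasp_force: 30.0
```

Request:
apply_moves(targets=[{"tx": 0.0034,"ty": 0.0008,"tz": 0.0007,"spin": 0},{"tx": 0,"ty": 0,"tz": 0.0015,"spin": 0},{"tx": -0.0034,"ty": -0.0008,"tz": 0.0022,"spin": 0},{"tx": 0,"ty": 0,"tz": 0.003,"spin": 0},{"tx": 0.0034,"ty": 0.0008,"tz": 0.0037,"spin": 0},{"tx": 0,"ty": 0,"tz": 0.0045,"spin": 0},{"tx": -0.0034,"ty": -0.0008,"tz": 0.0052,"spin": 0},{"tx": 0,"ty": 0,"tz": 0.006,"spin": 0}])

```text
t: 48.55
ee_pos: [550.7, -286.9, 137.4]
orientation: [-1.934, -2.474, 0.002]
ft_force: [-4.4, -2.0, -6.0]
width: 23.7
grasp_force: 30.0
```

Request:
apply_moves(targets=[{"tx": 0.0034,"ty": 0.0008,"tz": 0.0007,"spin": 0},{"tx": 0,"ty": 0,"tz": 0.0015,"spin": 0},{"tx": -0.0034,"ty": -0.0008,"tz": 0.0022,"spin": 0},{"tx": 0,"ty": 0,"tz": 0.003,"spin": 0},{"tx": 0.0034,"ty": 0.0008,"tz": 0.0037,"spin": 0},{"tx": 0,"ty": 0,"tz": 0.0045,"spin": 0},{"tx": -0.0034,"ty": -0.0008,"tz": 0.0052,"spin": 0},{"tx": 0,"ty": 0,"tz": 0.006,"spin": 0}])

```text
t: 49.35
ee_pos: [551.4, -287.0, 144.0]
orientation: [-1.935, -2.475, 0.0]
ft_force: [-1.6, 2.3, -1.6]
width: 23.5
grasp_force: 30.0
```

Request:
apply_moves(targets=[{"tx": 0.0034,"ty": 0.0008,"tz": 0.0007,"spin": 0},{"tx": 0,"ty": 0,"tz": 0.0015,"spin": 0},{"tx": -0.0034,"ty": -0.0008,"tz": 0.0022,"spin": 0},{"tx": 0,"ty": 0,"tz": 0.003,"spin": 0},{"tx": 0.0034,"ty": 0.0008,"tz": 0.0037,"spin": 0},{"tx": 0,"ty": 0,"tz": 0.0045,"spin": 0},{"tx": -0.0034,"ty": -0.0008,"tz": 0.0052,"spin": 0},{"tx": 0,"ty": 0,"tz": 0.006,"spin": 0}])

```text
t: 50.15
ee_pos: [550.9, -287.1, 149.4]
orientation: [-1.935, -2.474, 0.001]
ft_force: [-2.7, 1.8, -2.0]
width: 24.2
grasp_force: 30.0
```

```bash
python3 - <<'E'
from h import *
st(); case("s22")
E
```

```text
t 50.1 pos [ 550.9 -287.1  149.4] ypsi 13.94 zdown -1.0 F [-2.7  1.8 -2. ] w 24.2 gf 30.0 q [-0.5   0.48  1.68 -0.    0.99 -0.74]
case 1633 345.81996325780773 249.10716472749542
red 20 370.55 211
```

Request:
apply_moves(targets=[{"tx": 0,"ty": 0,"tz": 0.01,"spin": 0},{"tx": 0,"ty": 0,"tz": 0.025,"spin": 0},{"tx": 0,"ty": 0,"tz": 0.045,"spin": 0},{"tx": 0,"ty": 0,"tz": 0.065,"spin": 0},{"tx": 0,"ty": 0,"tz": 0.085,"spin": 0},{"tx": -0.003,"ty": 0.01,"tz": 0.09,"spin": 0},{"tx": -0.013,"ty": 0.04,"tz": 0.09,"spin": -1},{"tx": -0.025,"ty": 0.075,"tz": 0.09,"spin": -2}])

```text
t: 51.0
ee_pos: [526.6, -211.6, 240.0]
orientation: [1.979, 2.437, 0.0]
ft_force: [0.8, 0.1, -2.4]
width: 24.0
grasp_force: 30.0
```

Request:
apply_moves(targets=[{"tx": -0.015,"ty": 0.045,"tz": 0,"spin": -1},{"tx": -0.03,"ty": 0.09,"tz": 0,"spin": -2},{"tx": -0.045,"ty": 0.135,"tz": 0,"spin": -3},{"tx": -0.06,"ty": 0.18,"tz": 0,"spin": -4},{"tx": -0.075,"ty": 0.225,"tz": 0,"spin": -5},{"tx": -0.087,"ty": 0.27,"tz": 0,"spin": -6},{"tx": -0.096,"ty": 0.315,"tz": 0,"spin": -6.8},{"tx": -0.096,"ty": 0.36,"tz": 0,"spin": -6.8}])

```text
t: 51.8
ee_pos: [429.0, 149.8, 239.9]
orientation: [2.119, 2.318, 0.001]
ft_force: [0.9, 0.0, -1.2]
width: 23.7
grasp_force: 30.0
```

Request:
apply_moves(targets=[{"tx": 0,"ty": 0.03,"tz": 0,"spin": 0},{"tx": 0,"ty": 0.047,"tz": -0.01,"spin": 0},{"tx": 0,"ty": 0.047,"tz": -0.025,"spin": 0},{"tx": 0,"ty": 0.047,"tz": -0.035,"spin": 0},{"tx": 0,"ty": 0.047,"tz": -0.04,"spin": 0},{"tx": 0,"ty": 0.047,"tz": -0.04,"spin": 0},{"tx": 0,"ty": 0.047,"tz": -0.04,"spin": 0},{"tx": 0,"ty": 0.047,"tz": -0.04,"spin": 0}])

```text
t: 52.6
ee_pos: [431.3, 195.0, 200.0]
orientation: [2.12, 2.318, 0.002]
ft_force: [0.3, -0.6, -1.8]
width: 23.6
grasp_force: 30.0
```

```bash
python3 - <<'E'
from h import *
np.set_printoptions(precision=1,suppress=True)
o=st();p=o["ee_pos"]
im=shot("side","s23").astype(int); q=im[260:360,260:310]; g=(q.max(2)-q.min(2)<18)&(q.max(2)>60)
for y in range(300,346,3):
    xs=np.nonzero(g[y-260])[0]; print(y,(xs.min()+260,xs.max()+260,len(xs)) if len(xs) else None, end=" | ")
r=np.radians(5.1);zt=p[2]-98.3
bx=lambda dx,dy,z:[p[0]+dx*np.cos(r)-dy*np.sin(r),p[1]+dx*np.sin(r)+dy*np.cos(r),z]
print("\npred blade corners at tip",proj("side",[bx(a,b,zt) for a in(-8,8) for b in(-2.5,2.5)]),"slot1",proj("side",[[430.7,195.8,85]]))
E
```

```text
t 52.6 pos [431.3 195.  200. ] ypsi 5.12 zdown -1.0 F [ 0.3 -0.6 -1.8] w 23.6 gf 30.0 q [ 0.4  0.2  2.  -0.   1.   0.3]
300 (np.int64(280), np.int64(289), 10) | 303 (np.int64(281), np.int64(289), 9) | 306 (np.int64(281), np.int64(289), 9) | 309 (np.int64(281), np.int64(289), 9) | 312 (np.int64(281), np.int64(290), 10) | 315 (np.int64(281), np.int64(290), 10) | 318 (np.int64(281), np.int64(290), 10) | 321 (np.int64(281), np.int64(290), 10) | 324 (np.int64(281), np.int64(290), 10) | 327 (np.int64(281), np.int64(290), 10) | 330 (np.int64(282), np.int64(290), 9) | 333 (np.int64(282), np.int64(291), 10) | 336 (np.int64(283), np.int64(289), 7) | 339 None | 342 None | 345 None | 
pred blade corners at tip [[291.7 337.9]
 [290.5 339.8]
 [282.3 335.9]
 [281.  337.7]] slot1 [[286.8 346.7]]
```

Request:
apply_moves(targets=[{"tx": -0.0005,"ty": 0.0003,"tz": -0.003,"spin": 0},{"tx": -0.0005,"ty": 0.0003,"tz": -0.006,"spin": 0},{"tx": -0.0005,"ty": 0.0003,"tz": -0.01,"spin": 0},{"tx": -0.0005,"ty": 0.0003,"tz": -0.015,"spin": 0},{"tx": -0.0005,"ty": 0.0003,"tz": -0.02,"spin": 0},{"tx": -0.0005,"ty": 0.0003,"tz": -0.025,"spin": 0},{"tx": -0.0005,"ty": 0.0003,"tz": -0.03,"spin": 0},{"tx": -0.0005,"ty": 0.0003,"tz": -0.03,"spin": 0}])

```text
t: 53.45
ee_pos: [429.8, 195.2, 168.5]
orientation: [-2.119, -2.319, 0.002]
ft_force: [-0.1, 0.3, -2.0]
width: 23.8
grasp_force: 30.0
```

Request:
apply_moves(targets=[{"tx": 0,"ty": 0,"tz": -0.01,"spin": 0},{"tx": 0,"ty": 0,"tz": -0.02,"spin": 0},{"tx": 0,"ty": 0,"tz": -0.03,"spin": 0},{"tx": 0,"ty": 0,"tz": -0.04,"spin": 0},{"tx": 0,"ty": 0,"tz": -0.048,"spin": 0},{"tx": 0,"ty": 0,"tz": -0.053,"spin": 0},{"tx": 0,"ty": 0,"tz": -0.056,"spin": 0},{"tx": 0,"ty": 0,"tz": -0.057,"spin": 0}])

```text
t: 54.25
ee_pos: [430.2, 195.4, 112.1]
orientation: [-2.119, -2.319, 0.0]
ft_force: [-0.9, -0.1, -1.7]
width: 24.0
grasp_force: 30.0
```

Request:
apply_moves(targets=[{"tx": 0,"ty": 0,"tz": -0.001,"spin": 0},{"tx": 0,"ty": 0,"tz": -0.002,"spin": 0},{"tx": 0,"ty": 0,"tz": -0.003,"spin": 0},{"tx": 0,"ty": 0,"tz": -0.004,"spin": 0},{"tx": 0,"ty": 0,"tz": -0.005,"spin": 0},{"tx": 0,"ty": 0,"tz": -0.005,"spin": 0},{"tx": 0,"ty": 0,"tz": -0.005,"spin": 0},{"tx": 0,"ty": 0,"tz": -0.005,"spin": 0}])

```text
t: 55.05
ee_pos: [430.4, 195.4, 107.9]
orientation: [2.119, 2.319, 0.0]
ft_force: [-2.7, -0.9, 5.0]
width: 23.8
grasp_force: 30.0
```

Request:
apply_moves(targets=[{"tx": 0,"ty": 0,"tz": -0.0005,"spin": 0},{"tx": 0,"ty": 0,"tz": -0.0005,"spin": 0},{"tx": 0,"ty": 0,"tz": -0.0005,"spin": 0},{"tx": 0,"ty": 0,"tz": -0.0005,"spin": 0},{"tx": 0,"ty": 0,"tz": -0.0005,"spin": 0},{"tx": 0,"ty": 0,"tz": -0.0005,"spin": 0},{"tx": 0,"ty": 0,"tz": -0.0005,"spin": 0},{"tx": 0,"ty": 0,"tz": -0.0005,"spin": 0}])

```text
t: 55.85
ee_pos: [430.4, 195.5, 107.9]
orientation: [2.119, 2.319, 0.001]
ft_force: [-3.4, -1.0, 11.6]
width: 24.1
grasp_force: 30.0
```

Request:
apply_moves(targets=[{"tx": 0,"ty": 0,"tz": 0.001,"spin": 0},{"tx": 0,"ty": 0,"tz": 0.001,"spin": 0},{"tx": 0,"ty": 0,"tz": 0.001,"spin": 0},{"tx": 0,"ty": 0,"tz": 0.02,"spin": 0},{"tx": 0,"ty": 0,"tz": 0.05,"spin": 0},{"tx": 0,"ty": 0,"tz": 0.08,"spin": 0},{"tx": 0,"ty": 0,"tz": 0.115,"spin": 0},{"tx": 0,"ty": -0.03,"tz": 0.12,"spin": 1}], gripper=0.2)

```text
t: 56.65
ee_pos: [433.1, 167.7, 230.7]
orientation: [2.094, 2.338, 0.011]
ft_force: [-0.2, -1.3, -0.2]
width: 35.0
grasp_force: 0.0
```

Request:
apply_moves(targets=[{"tx": 0.005,"ty": -0.045,"tz": 0,"spin": 1},{"tx": 0.01,"ty": -0.09,"tz": 0,"spin": 2},{"tx": 0.015,"ty": -0.135,"tz": 0,"spin": 3},{"tx": 0.02,"ty": -0.18,"tz": 0,"spin": 4},{"tx": 0.025,"ty": -0.225,"tz": 0,"spin": 5},{"tx": 0.03,"ty": -0.27,"tz": 0,"spin": 6},{"tx": 0.035,"ty": -0.315,"tz": 0,"spin": 7},{"tx": 0.04,"ty": -0.36,"tz": 0,"spin": 7.8}], gripper=-0.1)

```text
t: 57.45
ee_pos: [470.1, -196.5, 226.8]
orientation: [1.935, 2.475, 0.0]
ft_force: [0.9, 0.4, -0.1]
width: 48.5
grasp_force: 0.0
```

Request:
apply_moves(targets=[{"tx": 0.002,"ty": -0.04,"tz": 0,"spin": 0},{"tx": 0.004,"ty": -0.08,"tz": 0,"spin": 0},{"tx": 0.004,"ty": -0.11,"tz": 0,"spin": 0},{"tx": 0.004,"ty": -0.11,"tz": 0,"spin": 0},{"tx": 0.004,"ty": -0.11,"tz": 0,"spin": 0},{"tx": 0.004,"ty": -0.11,"tz": 0,"spin": 0},{"tx": 0.004,"ty": -0.11,"tz": 0,"spin": 0},{"tx": 0.004,"ty": -0.11,"tz": 0,"spin": 0}])

```text
t: 58.25
ee_pos: [474.4, -303.7, 227.0]
orientation: [1.934, 2.476, 0.0]
ft_force: [1.1, 0.1, -0.2]
width: 48.3
grasp_force: 0.0
```

```bash
python3 - <<'E'
from h import *
st()
im=shot("side","s24"); cv2.imwrite("pics/c24.png",im[:,:,::-1])
for n,b,f in(("green",(265,255,310,360),lambda q:(q[...,1]>q[...,0]+30)),("red",(215,250,255,345),lambda q:(q[...,0]>90)&(q[...,1]<60)&(q[...,2]<60))):
  q=im[b[1]:b[3],b[0]:b[2]].astype(int); ys,xs=np.nonzero(f(q)); print(n,xs.min()+b[0],xs.max()+b[0],ys.min()+b[1],ys.max()+b[1])
print(proj("side",[[430.5,195.6,85],[430.5,195.6,165]]))
E
```

```text
t 58.2 pos [ 474.4 -303.7  227. ] ypsi 14.03 zdown -1.0 F [ 1.1  0.1 -0.2] w 48.3 gf 0.0 q [-0.59  0.3   1.75  0.    1.09 -0.84]
green 277 294 303 347
red 224 243 284 336
[[286.92165093 346.6246183 ]
 [285.33720521 304.6550208 ]]
```

Request:
apply_moves(targets=[{"tx": 0,"ty": -0.001,"tz": -0.025,"spin": 0},{"tx": 0,"ty": -0.001,"tz": -0.05,"spin": 0},{"tx": 0,"ty": -0.001,"tz": -0.075,"spin": 0},{"tx": 0,"ty": -0.001,"tz": -0.095,"spin": 0},{"tx": 0,"ty": -0.001,"tz": -0.11,"spin": 0},{"tx": 0,"ty": -0.001,"tz": -0.114,"spin": 0},{"tx": 0,"ty": -0.001,"tz": -0.114,"spin": 0},{"tx": 0,"ty": -0.001,"tz": -0.114,"spin": 0}])

```text
t: 59.1
ee_pos: [474.8, -305.7, 113.7]
orientation: [1.934, 2.474, 0.0]
ft_force: [-1.1, -0.6, 0.6]
width: 48.4
grasp_force: 0.0
```

Request:
apply_moves(targets=[{"tx": 0,"ty": 0,"tz": 0,"spin": 0},{"tx": 0,"ty": 0,"tz": 0,"spin": 0},{"tx": 0,"ty": 0,"tz": 0,"spin": 0},{"tx": 0,"ty": 0,"tz": 0,"spin": 0},{"tx": 0,"ty": 0,"tz": 0,"spin": 0},{"tx": 0,"ty": 0,"tz": 0,"spin": 0},{"tx": 0,"ty": 0,"tz": 0,"spin": 0},{"tx": 0,"ty": 0,"tz": 0,"spin": 0}], gripper=1)

```text
t: 59.9
ee_pos: [475.0, -305.7, 113.4]
orientation: [1.934, 2.474, 0.001]
ft_force: [2.9, 2.5, 5.4]
width: 23.9
grasp_force: 30.0
```

Request:
apply_moves(targets=[{"tx": 0.0034,"ty": 0.0008,"tz": 0.0007,"spin": 0},{"tx": 0,"ty": 0,"tz": 0.0015,"spin": 0},{"tx": -0.0034,"ty": -0.0008,"tz": 0.0022,"spin": 0},{"tx": 0,"ty": 0,"tz": 0.003,"spin": 0},{"tx": 0.0034,"ty": 0.0008,"tz": 0.0037,"spin": 0},{"tx": 0,"ty": 0,"tz": 0.0045,"spin": 0},{"tx": -0.0034,"ty": -0.0008,"tz": 0.0052,"spin": 0},{"tx": 0,"ty": 0,"tz": 0.006,"spin": 0}])

```text
t: 60.7
ee_pos: [472.7, -305.6, 118.5]
orientation: [-1.933, -2.473, 0.002]
ft_force: [-4.3, -4.3, -5.4]
width: 23.8
grasp_force: 30.0
```

```bash
python3 - <<'E'
from h import *
st(); case("s25")
E
```

```text
t 60.7 pos [ 472.7 -305.6  118.5] ypsi 13.97 zdown -1.0 F [-4.3 -4.3 -5.4] w 23.8 gf 30.0 q [-0.59  0.45  1.83 -0.    0.87 -0.84]
case 1633 345.8640538885487 249.09981628903859
red 30 373.0333333333333 206
```

Request:
apply_moves(targets=[{"tx": 0.0034,"ty": 0.0008,"tz": 0.0007,"spin": 0},{"tx": 0,"ty": 0,"tz": 0.0015,"spin": 0},{"tx": -0.0034,"ty": -0.0008,"tz": 0.0022,"spin": 0},{"tx": 0,"ty": 0,"tz": 0.003,"spin": 0},{"tx": 0.0034,"ty": 0.0008,"tz": 0.0037,"spin": 0},{"tx": 0,"ty": 0,"tz": 0.0045,"spin": 0},{"tx": -0.0034,"ty": -0.0008,"tz": 0.0052,"spin": 0},{"tx": 0,"ty": 0,"tz": 0.006,"spin": 0}])

```text
t: 61.55
ee_pos: [472.9, -305.5, 124.8]
orientation: [-1.933, -2.474, 0.002]
ft_force: [-4.1, -3.1, -5.3]
width: 23.6
grasp_force: 30.0
```

Request:
apply_moves(targets=[{"tx": 0.0034,"ty": 0.0008,"tz": 0.0007,"spin": 0},{"tx": 0,"ty": 0,"tz": 0.0015,"spin": 0},{"tx": -0.0034,"ty": -0.0008,"tz": 0.0022,"spin": 0},{"tx": 0,"ty": 0,"tz": 0.003,"spin": 0},{"tx": 0.0034,"ty": 0.0008,"tz": 0.0037,"spin": 0},{"tx": 0,"ty": 0,"tz": 0.0045,"spin": 0},{"tx": -0.0034,"ty": -0.0008,"tz": 0.0052,"spin": 0},{"tx": 0,"ty": 0,"tz": 0.006,"spin": 0}])

```text
t: 62.35
ee_pos: [473.0, -305.6, 130.7]
orientation: [-1.934, -2.474, 0.002]
ft_force: [-3.7, -3.1, -5.0]
width: 23.9
grasp_force: 30.0
```

Request:
apply_moves(targets=[{"tx": 0.0034,"ty": 0.0008,"tz": 0.0007,"spin": 0},{"tx": 0,"ty": 0,"tz": 0.0015,"spin": 0},{"tx": -0.0034,"ty": -0.0008,"tz": 0.0022,"spin": 0},{"tx": 0,"ty": 0,"tz": 0.003,"spin": 0},{"tx": 0.0034,"ty": 0.0008,"tz": 0.0037,"spin": 0},{"tx": 0,"ty": 0,"tz": 0.0045,"spin": 0},{"tx": -0.0034,"ty": -0.0008,"tz": 0.0052,"spin": 0},{"tx": 0,"ty": 0,"tz": 0.006,"spin": 0}])

```text
t: 63.15
ee_pos: [473.2, -305.6, 136.9]
orientation: [-1.934, -2.474, 0.002]
ft_force: [-4.9, -2.0, -4.9]
width: 23.9
grasp_force: 30.0
```

Request:
apply_moves(targets=[{"tx": 0.0034,"ty": 0.0008,"tz": 0.0007,"spin": 0},{"tx": 0,"ty": 0,"tz": 0.0015,"spin": 0},{"tx": -0.0034,"ty": -0.0008,"tz": 0.0022,"spin": 0},{"tx": 0,"ty": 0,"tz": 0.003,"spin": 0},{"tx": 0.0034,"ty": 0.0008,"tz": 0.0037,"spin": 0},{"tx": 0,"ty": 0,"tz": 0.0045,"spin": 0},{"tx": -0.0034,"ty": -0.0008,"tz": 0.0052,"spin": 0},{"tx": 0,"ty": 0,"tz": 0.006,"spin": 0}])

```text
t: 63.95
ee_pos: [473.8, -305.7, 143.3]
orientation: [-1.935, -2.474, 0.0]
ft_force: [-1.1, 1.6, -1.4]
width: 23.5
grasp_force: 30.0
```

Request:
apply_moves(targets=[{"tx": 0.0034,"ty": 0.0008,"tz": 0.0007,"spin": 0},{"tx": 0,"ty": 0,"tz": 0.0015,"spin": 0},{"tx": -0.0034,"ty": -0.0008,"tz": 0.0022,"spin": 0},{"tx": 0,"ty": 0,"tz": 0.003,"spin": 0},{"tx": 0.0034,"ty": 0.0008,"tz": 0.0037,"spin": 0},{"tx": 0,"ty": 0,"tz": 0.0045,"spin": 0},{"tx": -0.0034,"ty": -0.0008,"tz": 0.0052,"spin": 0},{"tx": 0,"ty": 0,"tz": 0.006,"spin": 0}])

```text
t: 64.75
ee_pos: [473.6, -305.7, 148.9]
orientation: [-1.935, -2.474, 0.001]
ft_force: [-0.9, 1.4, -2.0]
width: 23.7
grasp_force: 30.0
```

```bash
python3 - <<'E'
from h import *
st(); case("s26")
E
```

```text
t 64.8 pos [ 473.6 -305.7  148.9] ypsi 13.94 zdown -1.0 F [-0.9  1.4 -2. ] w 23.7 gf 30.0 q [-0.59  0.4   1.81 -0.    0.93 -0.84]
case 1638 345.8907203907204 249.05311355311355
red 34 372.5882352941177 196
```

Request:
apply_moves(targets=[{"tx": 0,"ty": 0,"tz": 0.01,"spin": 0},{"tx": 0,"ty": 0,"tz": 0.025,"spin": 0},{"tx": 0,"ty": 0,"tz": 0.045,"spin": 0},{"tx": 0,"ty": 0,"tz": 0.065,"spin": 0},{"tx": 0,"ty": 0,"tz": 0.085,"spin": 0},{"tx": -0.001,"ty": 0.01,"tz": 0.09,"spin": 0},{"tx": -0.003,"ty": 0.04,"tz": 0.09,"spin": -1},{"tx": -0.007,"ty": 0.075,"tz": 0.09,"spin": -2}])

```text
t: 65.6
ee_pos: [467.2, -230.1, 239.0]
orientation: [1.98, 2.438, 0.0]
ft_force: [-0.0, 2.0, -1.7]
width: 23.9
grasp_force: 30.0
```

Request:
apply_moves(targets=[{"tx": -0.004,"ty": 0.045,"tz": 0,"spin": -1},{"tx": -0.009,"ty": 0.09,"tz": 0,"spin": -2},{"tx": -0.014,"ty": 0.135,"tz": 0,"spin": -3},{"tx": -0.019,"ty": 0.18,"tz": 0,"spin": -4},{"tx": -0.023,"ty": 0.225,"tz": 0,"spin": -5},{"tx": -0.027,"ty": 0.27,"tz": 0,"spin": -6},{"tx": -0.03,"ty": 0.315,"tz": 0,"spin": -6.8},{"tx": -0.031,"ty": 0.345,"tz": 0,"spin": -6.8}])

```text
t: 66.4
ee_pos: [435.1, 117.0, 238.8]
orientation: [2.118, 2.32, 0.001]
ft_force: [0.7, -0.9, -1.0]
width: 24.3
grasp_force: 30.0
```

Request:
apply_moves(targets=[{"tx": 0,"ty": 0.01,"tz": 0,"spin": 0},{"tx": 0,"ty": 0.016,"tz": -0.01,"spin": 0},{"tx": 0,"ty": 0.016,"tz": -0.025,"spin": 0},{"tx": 0,"ty": 0.016,"tz": -0.035,"spin": 0},{"tx": 0,"ty": 0.016,"tz": -0.04,"spin": 0},{"tx": 0,"ty": 0.016,"tz": -0.04,"spin": 0},{"tx": 0,"ty": 0.016,"tz": -0.04,"spin": 0},{"tx": 0,"ty": 0.016,"tz": -0.04,"spin": 0}])

```text
t: 67.2
ee_pos: [436.7, 130.2, 199.3]
orientation: [2.119, 2.318, 0.001]
ft_force: [-0.7, -0.0, -1.2]
width: 23.6
grasp_force: 30.0
```

```bash
python3 - <<'E'
from h import *
np.set_printoptions(precision=1,suppress=True)
o=st();p=o["ee_pos"]
im=shot("side","s27").astype(int); q=im[240:340,280:330]; g=(q.max(2)-q.min(2)<18)&(q.max(2)>60)
for y in range(270,325,3):
    xs=np.nonzero(g[y-240])[0]; print(y,(xs.min()+280,xs.max()+280,len(xs)) if len(xs) else None, end=" | ")
r=np.radians(5.1);zt=p[2]-97.5
bx=lambda dx,dy,z:[p[0]+dx*np.cos(r)-dy*np.sin(r),p[1]+dx*np.sin(r)+dy*np.cos(r),z]
print("\npred blade corners at tip",proj("side",[bx(a,b,zt) for a in(-8,8) for b in(-2.5,2.5)]),"slot0",proj("side",[[436.5,131.1,85]]),ctrl.pinpoint("slot0","side"))
E
```

```text
t 67.2 pos [436.7 130.2 199.3] ypsi 5.13 zdown -1.0 F [-0.7 -0.  -1.2] w 23.6 gf 30.0 q [ 0.3  0.2  2.  -0.   1.   0.2]
270 None | 273 (np.int64(308), np.int64(308), 1) | 276 (np.int64(292), np.int64(306), 3) | 279 (np.int64(296), np.int64(304), 9) | 282 (np.int64(296), np.int64(304), 9) | 285 (np.int64(297), np.int64(304), 8) | 288 (np.int64(297), np.int64(304), 8) | 291 (np.int64(297), np.int64(304), 8) | 294 (np.int64(297), np.int64(305), 9) | 297 (np.int64(297), np.int64(305), 9) | 300 (np.int64(297), np.int64(305), 9) | 303 (np.int64(280), np.int64(305), 20) | 306 (np.int64(282), np.int64(305), 17) | 309 (np.int64(297), np.int64(305), 9) | 312 (np.int64(298), np.int64(305), 8) | 315 None | 318 None | 321 None | 324 None | 
pred blade corners at tip [[306.2 315.2]
 [305.2 316.9]
 [297.3 313.4]
 [296.2 315. ]] slot0 [[301.3 323.7]] [{'uv': [301.4, 324.0], 'score': 0.66}, {'uv': [231.3, 335.5], 'score': 0.65}, {'uv': [287.3, 343.1], 'score': 0.57}]
```

Request:
apply_moves(targets=[{"tx": 0,"ty": 0.0005,"tz": -0.003,"spin": 0},{"tx": 0,"ty": 0.0005,"tz": -0.006,"spin": 0},{"tx": 0,"ty": 0.0005,"tz": -0.01,"spin": 0},{"tx": 0,"ty": 0.0005,"tz": -0.015,"spin": 0},{"tx": 0,"ty": 0.0005,"tz": -0.02,"spin": 0},{"tx": 0,"ty": 0.0005,"tz": -0.025,"spin": 0},{"tx": 0,"ty": 0.0005,"tz": -0.03,"spin": 0},{"tx": 0,"ty": 0.0005,"tz": -0.03,"spin": 0}])

```text
t: 68.1
ee_pos: [435.8, 130.8, 168.1]
orientation: [-2.119, -2.319, 0.002]
ft_force: [-0.1, -1.0, -1.5]
width: 24.1
grasp_force: 30.0
```

Request:
apply_moves(targets=[{"tx": 0,"ty": 0,"tz": -0.01,"spin": 0},{"tx": 0,"ty": 0,"tz": -0.02,"spin": 0},{"tx": 0,"ty": 0,"tz": -0.03,"spin": 0},{"tx": 0,"ty": 0,"tz": -0.04,"spin": 0},{"tx": 0,"ty": 0,"tz": -0.048,"spin": 0},{"tx": 0,"ty": 0,"tz": -0.053,"spin": 0},{"tx": 0,"ty": 0,"tz": -0.056,"spin": 0},{"tx": 0,"ty": 0,"tz": -0.057,"spin": 0}])

```text
t: 68.9
ee_pos: [436.2, 130.9, 111.6]
orientation: [-2.119, -2.319, 0.0]
ft_force: [-0.4, 0.3, -1.3]
width: 23.5
grasp_force: 30.0
```

Request:
apply_moves(targets=[{"tx": 0,"ty": 0,"tz": -0.001,"spin": 0},{"tx": 0,"ty": 0,"tz": -0.002,"spin": 0},{"tx": 0,"ty": 0,"tz": -0.003,"spin": 0},{"tx": 0,"ty": 0,"tz": -0.004,"spin": 0},{"tx": 0,"ty": 0,"tz": -0.005,"spin": 0},{"tx": 0,"ty": 0,"tz": -0.0055,"spin": 0},{"tx": 0,"ty": 0,"tz": -0.0055,"spin": 0},{"tx": 0,"ty": 0,"tz": -0.0055,"spin": 0}])

```text
t: 69.7
ee_pos: [436.4, 130.9, 107.3]
orientation: [2.119, 2.319, 0.0]
ft_force: [-3.2, -1.4, 12.4]
width: 24.1
grasp_force: 30.0
```

Seated. Release, back away, and check everything.

Request:
apply_moves(targets=[{"tx": 0,"ty": 0,"tz": 0.001,"spin": 0},{"tx": 0,"ty": 0,"tz": 0.001,"spin": 0},{"tx": 0,"ty": 0,"tz": 0.001,"spin": 0},{"tx": 0,"ty": 0,"tz": 0.02,"spin": 0},{"tx": 0,"ty": 0,"tz": 0.05,"spin": 0},{"tx": 0,"ty": 0,"tz": 0.08,"spin": 0},{"tx": 0,"ty": 0,"tz": 0.115,"spin": 0},{"tx": 0,"ty": -0.03,"tz": 0.14,"spin": 0}], gripper=0.2)

```text
t: 70.5
ee_pos: [437.2, 102.4, 248.5]
orientation: [2.115, 2.321, 0.004]
ft_force: [0.3, -1.0, 0.1]
width: 35.0
grasp_force: 0.0
```

Request:
apply_moves(targets=[{"tx": 0,"ty": -0.04,"tz": 0,"spin": 0},{"tx": 0,"ty": -0.08,"tz": 0,"spin": 0},{"tx": 0,"ty": -0.12,"tz": 0,"spin": 0},{"tx": 0,"ty": -0.16,"tz": 0,"spin": 0},{"tx": 0,"ty": -0.2,"tz": 0,"spin": 0},{"tx": 0,"ty": -0.24,"tz": 0,"spin": 0},{"tx": 0,"ty": -0.26,"tz": 0,"spin": 0},{"tx": 0,"ty": -0.26,"tz": 0,"spin": 0}])

```text
t: 71.3
ee_pos: [436.2, -161.2, 246.2]
orientation: [2.123, 2.315, -0.0]
ft_force: [0.4, 0.8, 1.1]
width: 35.3
grasp_force: 0.0
```

```bash
python3 - <<'E'
from h import *
st(); case("s28"); a=shot("top","t28"); b=cv2.imread("pics/s28.png")
cv2.imwrite("pics/c28.png",np.hstack([cv2.resize(b[270:470,180:400],(440,400),interpolation=2),cv2.resize(a[225:325,110:200,::-1],(360,400),interpolation=2)]))
E
```

```text
t 71.3 pos [ 436.2 -161.2  246.2] ypsi 4.96 zdown -1.0 F [0.4 0.8 1.1] w 35.3 gf 0.0 q [-0.38  0.13  1.93 -0.    1.09 -0.47]
case 1620 346.0993827160494 249.17222222222222
red 0 0 0
```

View pics/c28.png

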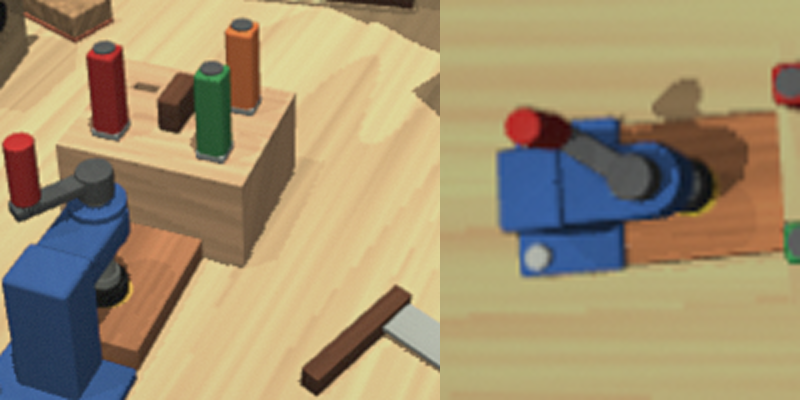

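The picture shows the red, green and orange chisels upright with their shoulders on the rack. The pad sits on the yellow mark with only a thin yellow rim showing, and the case is still on its tray.

```bash
python3 -c "
from workcell import ctrl
print(ctrl.close_job())"
```

```text
the job is handed in; nothing more can be done
None
```

I handed the job in at about 71 s: the rack is clamped on its yellow mark, by my estimate about 1.5 rad past touch, and the three chisels that were there (red, green, orange) each stand seated in a rack slot; the rack was knocked aside once before clamping, so I slid it back, and the pictures I checked during the wiggling showed the case staying on its tray.

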